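# Load the mould dryer with the damp moulds and set its air lever

### The arm

A 7-joint arm with a two-finger parallel gripper is mounted at the origin on the work surface. World frame = base frame: x ahead of the robot, y to its left, z up, the work surface at z = 0. Lengths are in m, angles in rad, forces in N, time in s.
With the tool pointing down it reaches from about 0.425 to 0.8 m from the base axis. Payload 8.3 kg.
Tool frame: the origin (TCP) lies midway between the tips of the shut fingers; the grasp point (between the pads) lies 19 mm behind it; z points along the fingers, y is the line along which they close (so a half turn about z gives the same grasp; the last joint's range is limited). The gripper opens to 85 mm and grips with 20 to 120 N. Pads are 22 mm wide; open, the fingers measure 114 mm over their backs; the gripper's body (76 mm by 85 mm) begins 54 mm behind the grasp point. The pads swing forward as they close: fully open they stand 13 mm farther back than shut.
Start: joints at [1.175, 0.383, 0.016, 1.37, -0.006, 1.388, -0.046], TCP at [0.204, -0.591, 0.196] pointing down, gripper open.
Joint ranges: [-2.95, 2.95], [-0.25, 2.06], [-1.52, 1.56], [0.18, 2.33], [-1.44, 4.58], [0.02, 2.06], [-3.01, 3.01]. Speed limits (rad/s): [2.39, 2.39, 3.01, 3.01, 3.14, 3.14, 3.14].

### API

Orientations are given as a 3x3 rotation matrix whose columns are the frame's x, y, z axes.
In Python, from rig import r, optics, look_for, masks_of gives the robot as it stands. The module is installed in compiled form; this text tells all that it offers.
- The arm moves only by the shell command python3 -m crank 'ROWS' [FORCE]. ROWS is JSON, a list of rows, each a list of 3 entries, a list of its own where there are three numbers: the shift along the tool's x, y, z normalised to -1 to 1, where 1 is 0.025 m, then the turn, a rotation vector about the tool's x, y, z normalised to -1 to 1, where 1 is 0.15 rad, then the closure, from -1 (fully open) to 1 (shut). In form: [[[dx, dy, dz], [wx, wy, wz], fingers], ...]. A call has 1 to 10 rows; each row shifts and turns the commanded pose from where the row before left it, along the tool's axes as they then stand; what a row does not reach is not made up. A row lasts 1/8 s, in which the tool goes at most 62.5 mm and 10.7 degrees, less where a joint would pass 70% of its speed; a pose out of reach is approached as far as the arm can. A call with a number of a shift or a turn outside -1 to 1 is refused whole. A call with a gripper value outside its range is refused whole. The fingers move at their own pace and stop on an object; FORCE is the grip in N (left out, the last holds). Time passes only in rows, so rows that do not move let the fingers close. It gives the time, the measured TCP pose, the force, the opening and the grip force at its end, in the units of the state.
- r.read_state(): the state, without advancing time (a new reading comes with each control period).
- optics.snapshot(name): name is "scene" or "side" or "wrist"; returns the picture (420x560x3 uint8, red, green, blue); there is no depth.
- optics.camera_model(name): a dict with "fx", "fy", "cx", "cy" (pixels), "world_to_cam" (4x4, takes a point from world to camera coordinates). Camera axes: x right, y up, looking along -z (the intrinsics and any distortion apply to the point x, -y, -z); pixel columns grow to the right and rows downward; lengths in m; the calibration is good to about 2 mm. The wrist camera is an equidistant fisheye: a pixel r from the principal point sees the ray r / f radians off the axis. A picture is of the moment at which its call begins: read the wrist's pose just before it. camera_model takes no time and is no camera call; for the wrist camera it gives the pose at the moment of the call.
- r.job_done(): hands the job in; it is judged then, once.
Trained networks look in the newest picture that a camera, given by its name, has taken for a name from the list of things; names that differ only in an ending like _2 or _b are one class to them, and where a whole thing is asked for, a point or a joint stands for the part that bears it (a point fixed in the world has none). Each returns a list of dicts, best first, with "score" (0 to 1); they miss things now and then, are a little off and sometimes report something else, mostly with a low value. They report only what shows in the picture. A call takes as long as a camera call. They do not tell look-alikes from the thing itself.
- look_for(camera, target): "position" ([column, row] in pixels, amid what is visible of it).
- masks_of(camera, target): "region" (420x560 bool, what is visible of it) and "position" ([column, row] in pixels, amid what is visible of it).
The state is a dict: "t": time; "joint_positions": joint angles; "dq": joint speeds; "joint_torque": joint torques, N m; "tcp_pos": TCP position; "eef_rot": TCP orientation; "ft_force": force on the tool from outside, world axes, zero at the start; "wrist_torque": the same for the moment, N m; "gripper_width": opening from 0.0 (shut) to 1.0 (fully open); "grasp_force": force on a finger pad.
Only numpy, scipy, OpenCV 4.12 (cv2) and the standard library are available. Lean on these libraries where they do the work, as an engineer would, in place of code of your own. Each camera call takes 0.05 s, during which the arm holds its last target. There are 200 camera calls.

### The job

Swing the dryer's air lever shut against its stop. Then feel each plaster mould's weight: stand the damp (heavy) ones on the dryer's grille and the dry (light) ones in the wooden tray, and once every mould is in its place, start the air: swing the lever fully open against its other stop, then bring it back to where the brass pointer stands and let go. Do not shift the pointer, and leave the bowl, mug and soap bottle alone.

Things in the scene. Friction and masses are not known exactly. Their poses are not given: they have to be found in the camera images.
- dryer: bench dryer, fixed. Origin at table height under the grille's centre. Grille: flat barred top 60 mm above the table, inside x -66 to +66, y -159 to +159 mm, rim 8 mm high around it; three moulds fit in a row along y, 105 mm between centres. Beyond its +y end a white control box 170 by 170 mm, 72 mm high, centred at y = +252 mm, carries air lever and pointer
- tray: shallow open wooden tray, fixed to the table, 250 mm long (its x), 130 mm wide (its y), walls 20 mm high and 6 mm thick, inner floor 6 mm above the table; origin under its centre; two moulds fit in a row along x with 110 mm between centres
- air_lever (a joint): angle of the air lever (rad), which swings level about an upright hinge: 0 = shut, at its stop; it grows as the lever opens, clockwise seen from above, to 1.4 at the other stop; it stays where it is left, and about 2 N at the grip moves it
- lever_grip (a point): middle of the lever's upright black round grip, 26 mm across, on the end of a flat steel arm, 100 mm from the hinge; this point is 123 mm above the table, 24 mm under the grip's top and 34 mm over the top of the arm; pinch it from above
- lever_hinge (a point): point on the upright hinge axis shared by lever and pointer, 123 mm above the table like lever_grip, 55 mm in +x and 252 mm in +y of the dryer's origin; at lever angle 0 the arm points from here 0.7 rad to the grille's side (-y) of the dryer's -x direction; at 0.7 it points straight along the dryer's -x
- pointer (a joint): angle of the brass pointer (rad), same hinge axis, zero and sense as air_lever: the lever stands at the pointer when both values are equal. It is stiff and is set beforehand; it lies flat on the plate under the lever
- pointer_tip (a point): the wide tab at the pointer's end, 80 mm from the hinge, its top 80 mm above the table
- mould_a: one of four or five look-alike white plaster moulds (at most three damp, two dry; one may be absent): block 84 mm long (its x), 56 mm wide (y), 68 mm high (z), pour hole in its top; origin at the block's centre, 34 mm above what it stands on. A damp one weighs 0.52 to 0.60 kg, a dry one 0.28 to 0.32 kg; it does not show, so lift it to feel
- mould_b: one of four or five look-alike white plaster moulds (at most three damp, two dry; one may be absent): block 84 mm long (its x), 56 mm wide (y), 68 mm high (z), pour hole in its top; origin at the block's centre, 34 mm above what it stands on. A damp one weighs 0.52 to 0.60 kg, a dry one 0.28 to 0.32 kg; it does not show, so lift it to feel
- mould_c: one of four or five look-alike white plaster moulds (at most three damp, two dry; one may be absent): block 84 mm long (its x), 56 mm wide (y), 68 mm high (z), pour hole in its top; origin at the block's centre, 34 mm above what it stands on. A damp one weighs 0.52 to 0.60 kg, a dry one 0.28 to 0.32 kg; it does not show, so lift it to feel
- mould_d: one of four or five look-alike white plaster moulds (at most three damp, two dry; one may be absent): block 84 mm long (its x), 56 mm wide (y), 68 mm high (z), pour hole in its top; origin at the block's centre, 34 mm above what it stands on. A damp one weighs 0.52 to 0.60 kg, a dry one 0.28 to 0.32 kg; it does not show, so lift it to feel
- mould_e: one of four or five look-alike white plaster moulds (at most three damp, two dry; one may be absent): block 84 mm long (its x), 56 mm wide (y), 68 mm high (z), pour hole in its top; origin at the block's centre, 34 mm above what it stands on. A damp one weighs 0.52 to 0.60 kg, a dry one 0.28 to 0.32 kg; it does not show, so lift it to feel
- bowl: white bowl, 80 mm across, 45 mm high, stands at the near left; leave alone
- mug: blue mug, 80 mm across, 90 mm high, stands behind the dryer; leave alone
- soap: soap bottle, 60 mm across, 170 mm high, stands at the far right, behind the tray; leave alone
There are look-alikes about, which are no part of the job. What is shaped like the mould_e but turquoise is not meant. Leave any red look-alike of the mould_a alone.

How it is judged:
On the way, in this order (a step that is already met when the one before it is completed fails the run):
1. the air lever is shut against its stop (within 0.06 rad) (value of joint air_lever below 0.06 rad), for 0.2 s.
2. every damp mould rests on the grille and every dry one in the tray, the air lever still shut (within 0.12 rad) ((((x of mould_a in the frame of dryer between -0.06 and 0.06 m and y of mould_a in the frame of dryer between -0.15 and 0.15 m and z of mould_a in the frame of dryer between 0.082 and 0.108 m and linear speed of mould_a below 0.02 m/s) and contact force between mould_a and dryer above 4.2 N) or ((x of mould_a in the frame of tray between -0.11 and 0.11 m and y of mould_a in the frame of tray between -0.055 and 0.055 m and z of mould_a in the frame of tray between 0.028 and 0.054 m and linear speed of mould_a below 0.02 m/s) and contact force between mould_a and tray between 1 and 4.2 N)) and (((x of mould_b in the frame of dryer between -0.06 and 0.06 m and y of mould_b in the frame of dryer between -0.15 and 0.15 m and z of mould_b in the frame of dryer between 0.082 and 0.108 m and linear speed of mould_b below 0.02 m/s) and contact force between mould_b and dryer above 4.2 N) or ((x of mould_b in the frame of tray between -0.11 and 0.11 m and y of mould_b in the frame of tray between -0.055 and 0.055 m and z of mould_b in the frame of tray between 0.028 and 0.054 m and linear speed of mould_b below 0.02 m/s) and contact force between mould_b and tray between 1 and 4.2 N)) and (((x of mould_c in the frame of dryer between -0.06 and 0.06 m and y of mould_c in the frame of dryer between -0.15 and 0.15 m and z of mould_c in the frame of dryer between 0.082 and 0.108 m and linear speed of mould_c below 0.02 m/s) and contact force between mould_c and dryer above 4.2 N) or ((x of mould_c in the frame of tray between -0.11 and 0.11 m and y of mould_c in the frame of tray between -0.055 and 0.055 m and z of mould_c in the frame of tray between 0.028 and 0.054 m and linear speed of mould_c below 0.02 m/s) and contact force between mould_c and tray between 1 and 4.2 N)) and (((x of mould_d in the frame of dryer between -0.06 and 0.06 m and y of mould_d in the frame of dryer between -0.15 and 0.15 m and z of mould_d in the frame of dryer between 0.082 and 0.108 m and linear speed of mould_d below 0.02 m/s) and contact force between mould_d and dryer above 4.2 N) or ((x of mould_d in the frame of tray between -0.11 and 0.11 m and y of mould_d in the frame of tray between -0.055 and 0.055 m and z of mould_d in the frame of tray between 0.028 and 0.054 m and linear speed of mould_d below 0.02 m/s) and contact force between mould_d and tray between 1 and 4.2 N)) and (((x of mould_e in the frame of dryer between -0.06 and 0.06 m and y of mould_e in the frame of dryer between -0.15 and 0.15 m and z of mould_e in the frame of dryer between 0.082 and 0.108 m and linear speed of mould_e below 0.02 m/s) and contact force between mould_e and dryer above 4.2 N) or ((x of mould_e in the frame of tray between -0.11 and 0.11 m and y of mould_e in the frame of tray between -0.055 and 0.055 m and z of mould_e in the frame of tray between 0.028 and 0.054 m and linear speed of mould_e below 0.02 m/s) and contact force between mould_e and tray between 1 and 4.2 N)) and value of joint air_lever below 0.12 rad), for 0.3 s.
3. the air lever is fully open against its other stop (within 0.06 rad of 1.4) (value of joint air_lever above 1.34 rad), for 0.2 s.
4. the air lever stands at the pointer (within 0.09 rad) (angle between the x axis of lever_grip and the x axis of pointer_tip, either way round below 0.09 rad), for 0.3 s.
At the end, for the whole second after the job is handed in: every damp mould rests on the grille and every dry one on the tray's floor (on any face, centre inside the rim), not stacked, at rest, and the air lever stands still within 0.09 rad of the pointer ((((x of mould_a in the frame of dryer between -0.06 and 0.06 m and y of mould_a in the frame of dryer between -0.15 and 0.15 m and z of mould_a in the frame of dryer between 0.082 and 0.108 m and linear speed of mould_a below 0.02 m/s) and contact force between mould_a and dryer above 4.2 N) or ((x of mould_a in the frame of tray between -0.11 and 0.11 m and y of mould_a in the frame of tray between -0.055 and 0.055 m and z of mould_a in the frame of tray between 0.028 and 0.054 m and linear speed of mould_a below 0.02 m/s) and contact force between mould_a and tray between 1 and 4.2 N)) and (((x of mould_b in the frame of dryer between -0.06 and 0.06 m and y of mould_b in the frame of dryer between -0.15 and 0.15 m and z of mould_b in the frame of dryer between 0.082 and 0.108 m and linear speed of mould_b below 0.02 m/s) and contact force between mould_b and dryer above 4.2 N) or ((x of mould_b in the frame of tray between -0.11 and 0.11 m and y of mould_b in the frame of tray between -0.055 and 0.055 m and z of mould_b in the frame of tray between 0.028 and 0.054 m and linear speed of mould_b below 0.02 m/s) and contact force between mould_b and tray between 1 and 4.2 N)) and (((x of mould_c in the frame of dryer between -0.06 and 0.06 m and y of mould_c in the frame of dryer between -0.15 and 0.15 m and z of mould_c in the frame of dryer between 0.082 and 0.108 m and linear speed of mould_c below 0.02 m/s) and contact force between mould_c and dryer above 4.2 N) or ((x of mould_c in the frame of tray between -0.11 and 0.11 m and y of mould_c in the frame of tray between -0.055 and 0.055 m and z of mould_c in the frame of tray between 0.028 and 0.054 m and linear speed of mould_c below 0.02 m/s) and contact force between mould_c and tray between 1 and 4.2 N)) and (((x of mould_d in the frame of dryer between -0.06 and 0.06 m and y of mould_d in the frame of dryer between -0.15 and 0.15 m and z of mould_d in the frame of dryer between 0.082 and 0.108 m and linear speed of mould_d below 0.02 m/s) and contact force between mould_d and dryer above 4.2 N) or ((x of mould_d in the frame of tray between -0.11 and 0.11 m and y of mould_d in the frame of tray between -0.055 and 0.055 m and z of mould_d in the frame of tray between 0.028 and 0.054 m and linear speed of mould_d below 0.02 m/s) and contact force between mould_d and tray between 1 and 4.2 N)) and (((x of mould_e in the frame of dryer between -0.06 and 0.06 m and y of mould_e in the frame of dryer between -0.15 and 0.15 m and z of mould_e in the frame of dryer between 0.082 and 0.108 m and linear speed of mould_e below 0.02 m/s) and contact force between mould_e and dryer above 4.2 N) or ((x of mould_e in the frame of tray between -0.11 and 0.11 m and y of mould_e in the frame of tray between -0.055 and 0.055 m and z of mould_e in the frame of tray between 0.028 and 0.054 m and linear speed of mould_e below 0.02 m/s) and contact force between mould_e and tray between 1 and 4.2 N)) and angle between the x axis of lever_grip and the x axis of pointer_tip, either way round below 0.09 rad and velocity of joint air_lever between -0.05 and 0.05 rad/s); the robot touches nothing.
It fails at once if the bowl, mug or soap bottle is moved more than 30 mm (distance of any of bowl, mug, soap from where it was at the start of the episode above 0.03 m).
It fails at once if the pointer is shifted more than 12 mm (distance of pointer_tip from where it was at the start of the episode above 0.012 m).
Of mould_a, mould_b, mould_c, mould_d, mould_e only 4 to 5 are there at a start; the rules pass over those that are not, and their reading is None.
At some moment in a run one of mould_a, mould_b, mould_c, mould_d, mould_e may be knocked a few centimetres aside while the robot is not near it.
Once in a run the grip may slacken for a moment while it holds something.
It also fails if it takes over 210 s, if anything falls off the work surface, if the arm or the gripper's body presses on something with over 40 N, if the wrist force passes 120 N, or if a joint passes its speed limit or range.

## Working session

There is one attempt and no reset: what is moved stays moved. The work goes in short steps, Python scripts to look and compute and a shell command to move; the robot and the scene stay as the last step left them, time stands still between calls to the robot, and variables do not carry over. Pictures are saved under pics/ and viewed, at most 14 in all, crops included, and the job is handed in when it is done.

```bash
mkdir -p pics; cat > h.py <<'E'
import numpy as np, cv2
from rig import r, optics, look_for, masks_of
def snap(n,f):
    im=optics.snapshot(n); cv2.imwrite('pics/'+f,im[:,:,::-1]); return im
def proj(n,P):
    m=optics.camera_model(n); T=np.array(m['world_to_cam']); P=np.atleast_2d(P)
    c=P@T[:3,:3].T+T[:3,3]; x,y,z=c[:,0],-c[:,1],-c[:,2]
    if n=='wrist':
        rr=np.hypot(x,y); th=np.arctan2(rr,z); s=th/np.maximum(rr,1e-9)
    else: s=1/z
    return np.c_[m['cx']+m['fx']*x*s, m['cy']+m['fy']*y*s]
def back(n,px,z,m=None):
    m=m or optics.camera_model(n); T=np.array(m['world_to_cam'])
    px=np.atleast_2d(px).astype(float); a=(px[:,0]-m['cx'])/m['fx']; b=(px[:,1]-m['cy'])/m['fy']
    if n=='wrist':
        t=np.hypot(a,b); s=np.sin(t)/np.maximum(t,1e-9); d=np.c_[a*s,-b*s,-np.cos(t)]
    else: d=np.c_[a,-b,-np.ones_like(a)]
    R=T[:3,:3]; o=-R.T@T[:3,3]; d=d@R
    return o+d*((z-o[2])/d[:,2])[:,None]
E
python3 - <<'E'
from h import *
s=r.read_state(); print({k:np.round(v,3).tolist() for k,v in s.items()})
for n in('scene','side','wrist'):
    snap(n,n+'0.png'); m=optics.camera_model(n); T=np.array(m['world_to_cam']); print(n,m['fx'],m['cx'],m['cy'],np.round(-T[:3,:3].T@T[:3,3],3),list(m))
    for t in('mould_a','tray','dryer','lever_grip','pointer_tip'):
        print(t,[(round(d['score'],2),np.round(d['position']).tolist(),np.round(back(n,d['position'],.06)[0,:2],3).tolist()) for d in look_for(n,t)])
a=[cv2.imread('pics/%s0.png'%n) for n in('scene','side')]
E
```

```text
{'t': 0.0, 'joint_positions': [1.175, 0.384, 0.016, 1.371, -0.006, 1.388, -0.046], 'dq': [-0.001, -0.001, 0.001, -0.0, -0.002, -0.001, 0.003], 'joint_torque': [0.0, -62.761, 0.845, -37.184, 0.017, 0.014, -0.0], 'tcp_pos': [0.204, -0.59, 0.195], 'eef_rot': [[0.945, 0.327, -0.001], [0.327, -0.945, 0.002], [-0.0, -0.002, -1.0]], 'ft_force': [0.471, -0.952, 0.411], 'wrist_torque': [-0.023, 0.0, -0.025], 'grasp_force': 0.0, 'gripper_width': 0.996}
scene 431.6800317676983 280.90025290352594 208.2173714121191 [1.231 0.495 0.931] ['fx', 'fy', 'cx', 'cy', 'world_to_cam']
mould_a [(0.93, [390.0, 241.0], [0.457, 0.3]), (0.88, [264.0, 186.0], [0.465, -0.107]), (0.75, [398.0, 290.0], [0.588, 0.38]), (0.65, [274.0, 161.0], [0.348, -0.152]), (0.64, [400.0, 211.0], [0.339, 0.275]), (0.59, [346.0, 214.0], [0.431, 0.155])]
tray [(0.86, [205.0, 170.0], [0.507, -0.308])]
dryer [(0.65, [292.0, 242.0], [0.603, 0.084]), (0.5, [265.0, 187.0], [0.466, -0.104])]
lever_grip [(0.69, [350.0, 253.0], [0.551, 0.229]), (0.43, [336.0, 247.0], [0.553, 0.189])]
pointer_tip []
side 412.76531428306157 276.07957958119977
[... 162 characters left out ...]
044]), (0.74, [386.0, 223.0], [0.301, -0.107]), (0.67, [252.0, 299.0], [0.419, 0.307]), (0.62, [284.0, 263.0], [0.428, 0.178]), (0.6, [175.0, 301.0], [0.54, 0.4]), (0.57, [336.0, 208.0], [0.44, -0.095])]
tray [(0.84, [368.0, 188.0], [0.413, -0.252]), (0.21, [217.0, 185.0], [0.782, -0.005])]
dryer [(0.73, [249.0, 228.0], [0.572, 0.116])]
lever_grip [(0.68, [212.0, 236.0], [0.626, 0.193])]
pointer_tip [(0.54, [231.0, 242.0], [0.572, 0.188])]
wrist 325.19226210127806 285.545204060495 209.93702079847597 [ 0.276 -0.565  0.374] ['fx', 'fy', 'cx', 'cy', 'world_to_cam']
mould_a [(0.73, [18.0, 16.0], [0.312, -0.202])]
tray [(0.75, [147.0, 16.0], [0.332, -0.398])]
dryer []
lever_grip []
pointer_tip []
```

View pics/scene0.png

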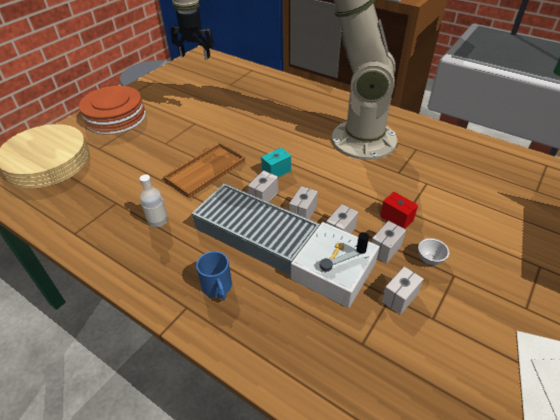

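View pics/side0.png

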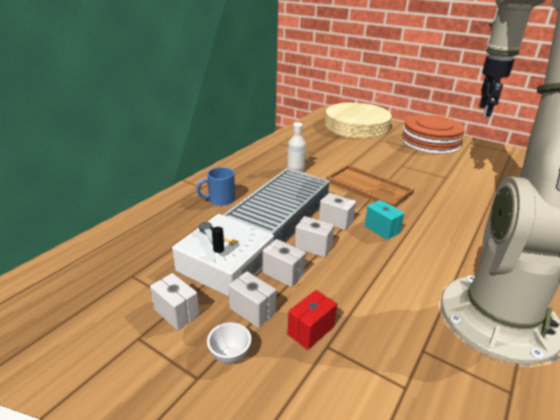

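```bash
cat >> h.py <<'E'
from scipy.optimize import minimize
from itertools import product
def box(x0,x1,y0,y1,z0,z1): return np.array(list(product((x0,x1),(y0,y1),(z0,z1))))
def place(B,p):
    c,s=np.cos(p[2]),np.sin(p[2]); return np.c_[B[:,0]*c-B[:,1]*s+p[0],B[:,0]*s+B[:,1]*c+p[1],B[:,2]]
def render(n,boxes,p):
    S=4; im=np.zeros((420,560),np.uint8)
    for B in boxes:
        h=cv2.convexHull(np.float32(proj(n,place(B,p)))); cv2.fillConvexPoly(im,np.int32(np.round(h*16)),1,cv2.LINE_8,4)
    return im.astype(bool)
def fit(regs,boxes,p0,tries=3):
    f=lambda p: sum(1-(a&g).sum()/max(1,(a|g).sum()) for n,g in regs for a in [render(n,boxes,p)])/len(regs)
    best=None
    for dy in np.linspace(-1.2,1.2,tries):
        P=np.array(p0)+[0,0,dy]; sim=np.vstack([P]+[P+d for d in np.diag([.02,.02,.25])])
        o=minimize(f,P,method='Nelder-Mead',options=dict(initial_simplex=sim,xatol=1e-4,fatol=1e-4,maxfev=150))
        if best is None or o.fun<best.fun: best=o
    return best.x,best.fun
MOULD=[box(-.042,.042,-.028,.028,0,.068)]
TRAY=[box(-.125,.125,-.065,.065,0,.02)]
DRYER=[box(-.074,.074,-.167,.167,0,.068),box(-.085,.085,.167,.337,0,.072)]
E
cat > fit0.py <<'E'
from h import *
M={}
for n in('scene','side'):
    optics.snapshot(n)
    for t in('mould_a','tray','dryer'): M[n,t]=masks_of(n,t)
np.save('masks.npy',M,allow_pickle=True)
for t,b,p0 in(('dryer',DRYER,(.6,.05,0)),('tray',TRAY,(.45,-.3,0))):
    print(t,[(n,round(d['score'],2),int(d['region'].sum())) for n in('scene','side') for d in M[n,t]])
    for ns in(('scene','side'),('scene',),('side',)):
        p,f=fit([(n,M[n,t][0]['region']) for n in ns],b,p0,4); print(ns,np.round(p,3),round(f,3))
S=[(d,back('scene',d['position'],.034)[0,:2]) for d in M['scene','mould_a']]; D=[(d,back('side',d['position'],.034)[0,:2]) for d in M['side','mould_a']]
for d,c in S:
    e,c2=min(D,key=lambda q:np.hypot(*(q[1]-c)))
    print('m',round(d['score'],2),round(e['score'],2),np.round(d['position']),np.round(e['position']),np.round(c,3),np.round(c2,3))
    for rg in([('scene',d['region']),('side',e['region'])],[('scene',d['region'])],[('side',e['region'])]):
        p,f=fit(rg,MOULD,(*c,0)); print('  ',np.round(p,3),round(f,3))
E
python3 fit0.py
```

```text
dryer [('scene', 0.88, 10572), ('side', 0.61, 9149)]
('scene', 'side') [ 0.592 -0.051  0.04 ] 0.075
('scene',) [ 0.592 -0.05   0.038] 0.053Traceback (most recent call last):
  File "fit0.py", line 10, in <module>
    p,f=fit([(n,M[n,t][0]['region']) for n in ns],b,p0,4); print(ns,np.round(p,3),round(f,3))
        ~~~^^^^^^^^^^^^^^^^^^^^^^^^^^^^^^^^^^^^^^^^^^^^^^
  File "h.py", line 35, in fit
    o=minimize(f,P,method='Nelder-Mead',options=dict(initial_simplex=sim,xatol=1e-4,fatol=1e-4,maxfev=150))
    res = _minimize_neldermead(fun, x0, args, callback, bounds=bounds,
                               **options)
    fxe = func(xe)
    fx = function(np.copy(x), *(wrapper_args + args))
  File "h.py", line 31, in <lambda>
    f=lambda p: sum(1-(a&g).sum()/max(1,(a|g).sum()) for n,g in regs for a in [render(n,boxes,p)])/len(regs)
                ~~~^^^^^^^^^^^^^^^^^^^^^^^^^^^^^^^^^^^^^^^^^^^^^^^^^^^^^^^^^^^^^^^^^^^^^^^^^^^^^^^
  File "h.py", line 31, in <genexpr>
    f=lambda p: sum(1-(a&g).sum()/max(1,(a|g).sum()) for n,g in regs for a in [render(n,boxes,p)])/len(regs)
                                                                               ~~~~~~^^^^^^^^^^^
  File "h.py", line 28, in render
    h=cv2.convexHull(np.float32(proj(n,place(B,p)))); cv2.fillConvexPoly(im,np.int32(np.round(h*16)),1,cv2.LINE_8,4)
                                ~~~~^^^^^^^^^^^^^^
  File "h.py", line 6, in proj
    m=optics.camera_model(n); T=np.array(m['world_to_cam']); P=np.atleast_2d(P)
ValueError: time passes only in moves, steps and waits
```

```bash
python3 - <<'E'
s=open('h.py').read()
s=s.replace("def snap(","CM={}\ndef cam(n):\n    if n not in CM: CM[n]=optics.camera_model(n)\n    return CM[n]\ndef snap(",1).replace("m=optics.camera_model(n); T=np.array(m['world_to_cam']); P=","m=cam(n); T=np.array(m['world_to_cam']); P=").replace("m=m or optics.camera_model(n)","m=m or cam(n)")
open('h.py','w').write(s)
f=open('fit0.py').read()
i=f.index('M={}'); j=f.index('for t,b')
open('fit1.py','w').write(f[:i]+"M=np.load('masks.npy',allow_pickle=True).item()\n"+f[j:])
E
time python3 fit1.py
```

```text
dryer [('scene', 0.88, 10572), ('side', 0.61, 9149)]
('scene', 'side') [ 0.592 -0.051  0.04 ] 0.075
('scene',) [ 0.592 -0.05   0.038] 0.053
('side',) [ 0.592 -0.054  0.038] 0.093
tray [('scene', 0.83, 2238), ('side', 0.68, 1890)]
('scene', 'side') [ 0.454 -0.364 -0.147] 0.067
('scene',) [ 0.457 -0.362 -0.148] 0.028
('side',) [ 0.45  -0.365 -0.121] 0.07
m 0.96 0.68 [344. 218.] [286. 260.] [0.424 0.146] [0.446 0.141]
   [0.447 0.15  0.068] 0.233
   [0.441 0.149 0.102] 0.389
   [ 0.446  0.152 -0.101] 0.076
m 0.92 0.63 [398. 212.] [313. 319.] [0.317 0.266] [0.305 0.261]
   [0.306 0.261 1.479] 0.124
   [ 0.31   0.264 -1.443] 0.156
   [ 0.306  0.261 -1.668] 0.065
m 0.91 0.76 [272. 162.] [384. 220.] [ 0.33  -0.172] [ 0.321 -0.157]
   [ 0.326 -0.159 -0.529] 0.133
   [ 0.324 -0.163 -1.283] 0.162
   [ 0.324 -0.16  -0.093] 0.105
m 0.89 0.6 [301. 203.] [315. 232.] [0.442 0.011] [0.446 0.001]
   [0.44  0.016 0.193] 0.155
   [0.434 0.015 0.166] 0.217
   [0.439 0.017 0.277] 0.09
m 0.85 0.69 [401. 289.] [176. 299.] [0.563 0.381] [0.562 0.378]
   [ 0.561  0.383 -0.178] 0.091
   [ 0.564  0.383 -0.108] 0.083
   [ 0.561  0.383 -0.229] 0.066
m 0.71 0.67 [391. 239.] [251. 297.] [0.425 0.291] [0.44  0.284]
   [ 0.436  0.286 -0.065] 0.12
   [ 0.44   0.287 -0.035] 0.151
   [ 0.437  0.285 -3.286] 0.059
m 0.68 0.93 [266. 188.] [339. 206.] [ 0.446 -0.116] [ 0.455 -0.151]
   [ 0.448 -0.126  0.149] 0.182
   [ 0.449 -0.125  0.11 ] 0.221
   [ 0.447 -0.126  0.23 ] 0.12
real	0m8.933s
user	0m8.446s
sys	0m1.056s
```

```bash
cat > lev.py <<'E'
from h import *
P=np.array([.592,-.051,.039])
H=place(np.array([[.055,.252,.123]]),P)[0]; print('hinge',H.round(3))
A=lambda q,l,z: np.array([H[0]+l*np.cos(np.pi+.7+P[2]-q),H[1]+l*np.sin(np.pi+.7+P[2]-q),z])
for n,roi in(('scene',(345,225,375,262)),('side',(205,222,230,258))):
    im=cv2.imread('pics/%s0.png'%n); x0,y0,x1,y1=roi
    c=im[y0:y1,x0:x1].max(2)<50; nn,l,st,ce=cv2.connectedComponentsWithStats(c.astype(np.uint8)); k=1+st[1:,4].argmax(); print(n,'grip',ce[k]+[x0,y0],st[k])
    hs=cv2.cvtColor(im,cv2.COLOR_BGR2HSV); y=(hs[...,0]>12)&(hs[...,0]<32)&(hs[...,1]>120)&render(n,[box(-.08,.08,.172,.332,.07,.075)],P)
    cc=np.argwhere(y)[:,::-1]; print('yel',len(cc),cc.mean(0),back(n,cc.mean(0),.08))
    if len(cc): w=back(n,cc,.08)[:,:2]-H[:2]; print('  ang',np.round(np.pi+.7+P[2]-np.mod(np.arctan2(*w.mean(0)[::-1]),2*np.pi),3),np.hypot(*w.T).max())
    for q in np.arange(0,1.41,.2): print(round(q,1),proj(n,A(q,.1,.118)).round()[0],proj(n,A(q,.08,.08)).round()[0])
    cv2.imwrite('pics/c_%s.png'%n,cv2.resize(im[200:320,280:400] if n=='scene' else im[200:300,160:290],None,fx=4,fy=4,interpolation=2))
for t,z in(('soap',.085),('bowl',.02),('mug',.045)): pass
a=cv2.imread('pics/c_scene.png');b=cv2.imread('pics/c_side.png'); b=cv2.resize(b,(320,246)); cc=np.zeros((480,800,3),np.uint8); cc[:,:480]=a; cc[:246,480:]=b; cv2.imwrite('pics/c.png',cc)
E
python3 lev.py
```

```text
hinge [0.637 0.203 0.123]
scene grip [362.29891304 242.31521739] [ 12   8  14  20 184]
yel 63 [336.57142857 249.66666667] [[0.57555166 0.20288944 0.08      ]]
  ang 0.738 0.08445660830105063
0.0 [317. 226.] [318. 241.]
0.2 [325. 226.] [324. 241.]
0.4 [333. 226.] [330. 242.]
0.6 [340. 228.] [336. 243.]
0.8 [347. 231.] [342. 246.]
1.0 [354. 235.] [347. 249.]
1.2 [359. 240.] [351. 253.]
1.4 [363. 246.] [354. 258.]
side grip [217.543379   239.31506849] [  7   6  11  24 219]
yel 31 [230.64516129 240.83870968] [[0.55836595 0.20386624 0.08      ]]
  ang 0.751 0.0902499142745989
0.0 [247. 213.] [239. 227.]
0.2 [247. 218.] [239. 231.]
0.4 [245. 223.] [237. 235.]
0.6 [241. 227.] [234. 238.]
0.8 [236. 231.] [230. 242.]
1.0 [229. 235.] [225. 245.]
1.2 [221. 238.] [218. 247.]
1.4 [212. 240.] [211. 249.]
```

View pics/c.png

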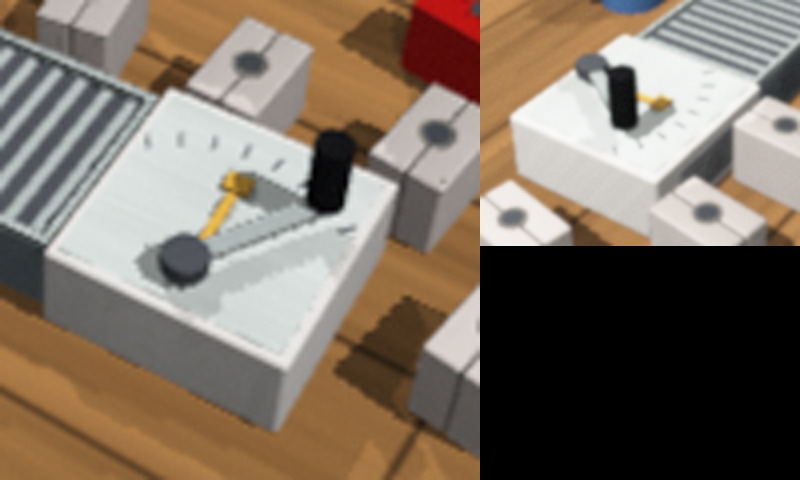

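```bash
python3 -m crank '[[[0,0,-1],[0,0,0.74],-1],[[0,0,-1],[0,0,0.74],-1],[[0,0,-1],[0,0,0.74],-1],[[0,0,0],[0,0,0],-1]]' 20
python3 -m crank '[[[1,-1,0],[0,0,0],-1],[[1,-1,0],[0,0,0],-1],[[1,-1,0],[0,0,0],-1],[[1,-1,0],[0,0,0],-1],[[1,-1,0],[0,0,0],-1],[[1,-1,0],[0,0,0],-1],[[1,-1,0],[0,0,0],-1],[[1,-1,0],[0,0,0],-1],[[1,-1,0],[0,0,0],-1],[[1,-1,0],[0,0,0],-1]]'
python3 -m crank '[[[1,-1,0],[0,0,0],-1],[[1,-1,0],[0,0,0],-1],[[1,-1,0],[0,0,0],-1],[[0,-1,0],[0,0,0],-1],[[0,-1,0],[0,0,0],-1],[[0,-1,0],[0,0,0],-1],[[0,-1,0],[0,0,0],-1],[[0,-1,0],[0,0,0],-1],[[0,-1,0],[0,0,0],-1],[[0,-1,0],[0,0,0],-1]]'
```

```text
t: 1.8
tcp_pos: [0.2046, -0.5917, 0.2735]
eef_rot: [[1.0, -0.0, 0.002], [-0.0, -1.0, -0.004], [0.002, 0.004, -1.0]]
ft_force: [0.4, -0.4, 0.3]
gripper_width: 1.003
grasp_force: 0.0
t: 3.05
tcp_pos: [0.4546, -0.3396, 0.2699]
eef_rot: [[1.0, 0.002, -0.001], [0.002, -1.0, 0.001], [-0.001, -0.001, -1.0]]
ft_force: [1.3, 0.1, 0.3]
gripper_width: 1.006
grasp_force: 0.0
t: 4.3
tcp_pos: [0.5288, -0.0898, 0.2699]
eef_rot: [[1.0, 0.002, -0.001], [0.002, -1.0, 0.0], [-0.001, -0.0, -1.0]]
ft_force: [-0.0, 0.7, -0.5]
gripper_width: 0.999
grasp_force: 0.0
```

```bash
python3 -m crank '[[[0,-1,0],[0,0,0],-1],[[0,-1,0],[0,0,0],-1],[[0,-1,0],[0,0,0],-1],[[0,-1,0],[0,0,0],-1],[[0,-1,0],[0,0,0],-1],[[0,-1,0],[0,0,0],-1],[[0,-1,0],[0,0,0],-1],[[0,-1,0],[0,0,0],-1],[[0,0,0],[0,0,0],-1],[[0,0,0],[0,0,0],-1]]'
python3 - <<'E'
from h import *
import pickle
cam('wrist'); snap('wrist','w1.png')
M={t:masks_of('wrist',t) for t in('mould_a','dryer','lever_grip','pointer_tip')}
pickle.dump((CM,M),open('w1.pkl','wb'))
g=M['dryer'][0]['region']; print([(round(d['score'],2),int(d['region'].sum())) for d in M['dryer']])
p,f=fit([('wrist',g)],DRYER,(.592,-.051,.04),1); print('dryer',p.round(4),f)
for t in('lever_grip','pointer_tip'): print(t,[(round(d['score'],2),np.round(d['position'])) for d in M[t]])
for d in M['mould_a']:
    c=back('wrist',d['position'],.034)[0,:2]; p,f=fit([('wrist',d['region'])],MOULD,(*c,0.05),1); print('m',round(d['score'],2),np.round(d['position']),p.round(3),round(f,3))
E
```

```text
t: 5.55
tcp_pos: [0.5292, 0.1083, 0.2704]
eef_rot: [[1.0, 0.0, -0.001], [0.0, -1.0, -0.001], [-0.001, 0.001, -1.0]]
ft_force: [-0.8, 0.0, -0.1]
gripper_width: 1.002
grasp_force: 0.0
[(0.83, 48049), (0.56, 3211)]
dryer [ 0.5907 -0.0487  0.0421] 0.03819516443412263
lever_grip [(0.87, array([173., 132.]))]
pointer_tip [(0.94, array([205., 140.]))]
m 0.96 [354. 232.] [0.438 0.017 0.185] 0.063
m 0.93 [444. 227.] [ 0.446 -0.126  0.016] 0.053
m 0.83 [453. 291.] [ 0.333 -0.167 -0.651] 0.256
m 0.74 [ 93. 152.] [ 0.561  0.383 -0.145] 0.055
m 0.73 [254. 236.] [ 0.438  0.15  -0.06 ] 0.136
m 0.72 [161. 239.] [ 0.433  0.29  -1.269] 0.333
m 0.66 [202. 317.] [ 0.29   0.246 -0.436] 0.494
```

View pics/w1.png

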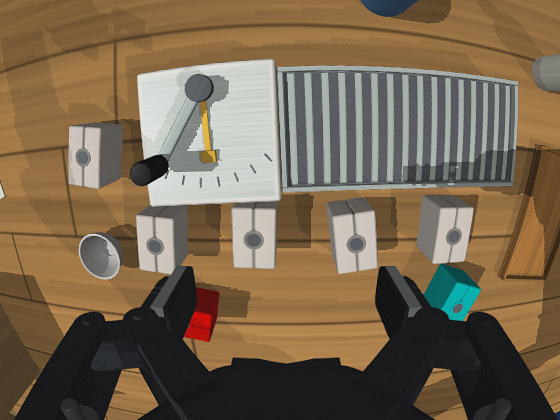

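```bash
python3 - <<'E'
from h import *
import pickle
CM.update(pickle.load(open('w1.pkl','rb'))[0])
P=np.array([.591,-.0495,.041])
H=place(np.array([[.055,.252,.123]]),P)[0]; print('hinge',H.round(4), 'px(z.1)',proj('wrist',[H[0],H[1],.1]))
q=lambda v: np.pi+.7+P[2]-np.mod(np.arctan2(v[1],v[0]),2*np.pi)
print('knob',back('wrist',[199,88],.1).round(3))
t=back('wrist',[209,156],.08)[0]; print('tab',t,q(t[:2]-H[:2]),np.hypot(*(t-H)[:2]))
im=cv2.imread('pics/w1.png'); hs=cv2.cvtColor(im,cv2.COLOR_BGR2HSV)[95:170,190:225]
y=np.argwhere((hs[...,0]>12)&(hs[...,0]<32)&(hs[...,1]>150)&(hs[...,2]>120))[:,::-1]+[190,95]
w=back('wrist',y,.08)[:,:2]-H[:2]; rr=np.hypot(*w.T); k=rr>.07; print(len(y),k.sum(),rr.max(),'tab q',q(w[k].mean(0)),'arm q',q(w[(rr<.065)].mean(0)), w[k].mean(0))
g=back('wrist',[[141,174]],.147)[0]; print('grip',g,q(g[:2]-H[:2]),np.hypot(*(g-H)[:2]))
for a in(1.2,1.25,1.3,1.35): 
    u=np.array([np.cos(np.pi+.7+P[2]-a),np.sin(np.pi+.7+P[2]-a)])*.1; print(a,(H[:2]+u).round(3),proj('wrist',[*(H[:2]+u),.147]).round(),proj('wrist',[*(H[:2]+u),.09]).round())
for a in(.6,.7,.8):
    u=np.array([np.cos(np.pi+.7+P[2]-a),np.sin(np.pi+.7+P[2]-a)])*.08; print(a,proj('wrist',[*(H[:2]+u),.08]).round())
E
```

```text
hinge [0.6356 0.2045 0.123 ] px(z.1) [[196.3673351   85.49534372]]
knob [[0.633 0.202 0.1  ]]
tab [0.55466019 0.19745423 0.08      ] 0.6536736287321427 0.0812741811588775
430 177 0.08814441643872256 tab q 0.6668652038342002 arm q 0.6553341154148495 [-0.08002793 -0.00594375]
grip [0.54818943 0.25450789 0.147     ] 1.2601659914436314 0.10070477958160892
1.2 [0.546 0.249] [[146. 176.]] [[165. 166.]]
1.25 [0.548 0.253] [[142. 174.]] [[162. 164.]]
1.3 [0.551 0.258] [[138. 172.]] [[158. 162.]]
1.35 [0.554 0.262] [[134. 169.]] [[155. 160.]]
0.6 [[212. 154.]]
0.7 [[206. 155.]]
0.8 [[199. 155.]]
```

```bash
python3 -m crank '[[[0.13,-0.97,0],[0,0,0],-1],[[0.13,-0.97,0],[0,0,0],-1],[[0.13,-0.97,0],[0,0,0],-1],[[0.13,-0.97,0],[0,0,0],-1],[[0.13,-0.97,0],[0,0,0],-1],[[0.13,-0.97,0],[0,0,0],-1],[[0,0,1],[0,0,0],-1],[[0,0,1],[0,0,0],-1],[[0,0,1],[0,0,0],-1]]' 30
python3 -m crank '[[[0,0,1],[0,0,0],-1],[[0,0,1],[0,0,0],-1],[[0,0,1],[0,0,0],-1],[[0,0,0.5],[0,0,0],-1],[[0,0,0],[0,0,0],1],[[0,0,0],[0,0,0],1],[[0,0,0],[0,0,0],1],[[0,0,0],[0,0,0],1],[[0,0,0],[0,0,0],1],[[0,0,0],[0,0,0],1]]'
```

```text
t: 6.92
tcp_pos: [0.5491, 0.2543, 0.1953]
eef_rot: [[1.0, -0.001, 0.0], [-0.001, -1.0, -0.0], [0.0, 0.0, -1.0]]
ft_force: [-0.2, -0.6, 0.9]
gripper_width: 1.001
grasp_force: 0.0
t: 8.18
tcp_pos: [0.5493, 0.2553, 0.1098]
eef_rot: [[1.0, -0.0, 0.002], [-0.0, -1.0, 0.001], [0.002, -0.001, -1.0]]
ft_force: [-0.9, -0.2, 6.0]
gripper_width: 0.263
grasp_force: 29.4
```

```bash
python3 -m crank '[[[-0.26,0.54,0],[0,0,0],1],[[-0.17,0.57,0],[0,0,0],1],[[-0.09,0.59,0],[0,0,0],1],[[0,0.6,0],[0,0,0],1],[[0.09,0.59,0],[0,0,0],1],[[0.18,0.57,0],[0,0,0],1],[[0.26,0.54,0],[0,0,0],1],[[0.34,0.49,0],[0,0,0],1],[[0.28,0.30,0],[0,0,0],1],[[0,0,0],[0,0,0],1]]' 30
```

```text
t: 9.43
tcp_pos: [0.566, 0.1368, 0.1088]
eef_rot: [[1.0, 0.0, 0.002], [0.0, -1.0, 0.003], [0.002, -0.003, -1.0]]
ft_force: [4.1, 6.3, -2.5]
gripper_width: 0.264
grasp_force: 35.4
```

```bash
python3 -m crank '[[[0.1,0.1,0],[0,0,0],1],[[0,0,0],[0,0,0],1],[[0,0,0],[0,0,0],1],[[-0.1,-0.1,0],[0,0,0],0.2],[[0,0,0],[0,0,0],-0.2],[[0,0,0],[0,0,0],-0.2],[[0,0,-1],[0,0,0],-0.2],[[0,0,-1],[0,0,0],-0.5],[[0,0,-1],[0,0,0],-1],[[0,0,-1],[0,0,0],-1]]' 30
python3 - <<'E'
from h import *
cam('wrist');snap('wrist','w2.png')
E
```

```text
t: 10.68
tcp_pos: [0.5648, 0.1343, 0.2095]
eef_rot: [[1.0, -0.001, 0.0], [-0.001, -1.0, -0.0], [0.0, 0.0, -1.0]]
ft_force: [0.7, 0.4, 0.4]
gripper_width: 0.998
grasp_force: 0.0
```

View pics/w2.png

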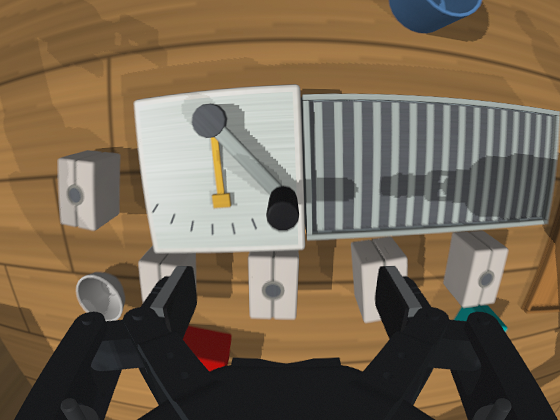

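```bash
cat > where.py <<'E'
from h import *
import sys
K=dict(A=(.561,.383),B=(.436,.286),C=(.444,.150),D=(.438,.017),E=(.447,-.126))
L=[]
for n in ('scene','side','wrist'):
    cam(n); optics.snapshot(n)
    for d in masks_of(n,'mould_a'): L.append((n,d,back(n,d['position'],.036)[0,:2]))
for k in sys.argv[1:] or K:
    G=[(n,d) for n,d,c in L if np.hypot(*(c-K[k]))<.075]
    best={}
    for n,d in G: best.setdefault(n,d)
    for n,d in best.items():
        p,f=fit([(n,d['region'])],MOULD,(*K[k],0.02),1); print(k,n,round(d['score'],2),p.round(3),round(f,2),int(d['region'].sum()))
s=r.read_state(); print(s['t'],s['tcp_pos'].round(4) if hasattr(s['tcp_pos'],'round') else s['tcp_pos'])
E
python3 -m crank '[[[-0.43,0.945,0],[0,0,0],-1],[[-0.43,0.945,0],[0,0,0],-1],[[-0.43,0.945,0],[0,0,0],-1],[[-0.43,0.945,0],[0,0,0],-1],[[-0.43,0.945,0],[0,0,0],-1],[[-0.43,0.945,0],[0,0,0],-1],[[-0.43,0.945,0],[0,0,0],-1],[[-0.43,0.945,0],[0,0,0],-1],[[-0.43,0.945,0],[0,0,0],-1],[[-0.43,0.945,0],[0,0,0],-1]]' 60
python3 -m crank '[[[-0.43,0.945,0],[0,0,0],-1],[[0,0,1],[0,0,0],-1],[[0,0,0],[0,0,0],-1]]'
python3 where.py
```

```text
t: 11.98
tcp_pos: [0.4566, -0.1025, 0.2085]
eef_rot: [[1.0, -0.001, 0.0], [-0.001, -1.0, -0.0], [0.0, 0.0, -1.0]]
ft_force: [-0.0, -0.1, 0.8]
gripper_width: 0.996
grasp_force: 0.0
t: 12.35
tcp_pos: [0.4449, -0.1251, 0.1822]
eef_rot: [[1.0, -0.001, -0.003], [-0.001, -1.0, 0.001], [-0.003, -0.001, -1.0]]
ft_force: [1.1, 0.7, -0.4]
gripper_width: 0.999
grasp_force: 0.0
A scene 0.97 [ 0.564  0.382 -1.3  ] 0.28 1180
B scene 0.8 [ 0.434  0.281 -1.291] 0.31 868
B side 0.55 [ 0.435  0.286 -3.378] 0.07 1867
B wrist 0.95 [ 0.435  0.292 -0.407] 0.13 1701
C scene 0.7 [ 0.424  0.14  -1.17 ] 0.36 614
C side 0.58 [ 0.446  0.148 -0.041] 0.06 1516
C wrist 0.65 [0.446 0.151 0.03 ] 0.05 4580
D scene 0.79 [ 0.435  0.012 -1.068] 0.24 676
D side 0.86 [0.44  0.019 0.302] 0.09 1173
D wrist 0.96 [0.441 0.018 0.184] 0.06 5490
E scene 0.67 [ 0.444 -0.131 -0.945] 0.26 610
E side 0.81 [ 0.448 -0.127  0.083] 0.12 971
E wrist 0.87 [ 0.448 -0.125 -0.   ] 0.03 5565
12.65 [ 0.4468 -0.1247  0.1844]
```

```bash
sed -i 's/np.linspace(-1.2,1.2,tries)/(np.linspace(-1.2,1.2,tries) if tries>1 else [0])/' h.py
python3 -m crank '[[[0,0,1],[0,0,0],-1],[[0,0,1],[0,0,0],-1],[[0,0,1],[0,0,0],-1],[[0,0,1],[0,0,0],-1],[[0,0,1],[0,0,0],-1],[[0,0,1],[0,0,0],-1],[[0,0,0.16],[0,0,0],1],[[0,0,0],[0,0,0],1],[[0,0,0],[0,0,0],1],[[0,0,0],[0,0,0],1]]' 70
python3 -m crank '[[[0,0,0],[0,0,0],1],[[0,0,-1],[0,0,0],1],[[0,0,-1],[0,0,0],1],[[0,0,-1],[0,0,0],1],[[0,0,-0.6],[0,0,0],1],[[0,0,0],[0,0,0],1],[[0,0,0],[0,0,0],1]]'; python3 -m crank '[[[0,0,0],[0,0,0],1]]'; python3 -m crank '[[[0,0,0],[0,0,0],1]]'
```

```text
t: 13.9
tcp_pos: [0.4498, -0.1248, 0.0332]
eef_rot: [[1.0, 0.0, 0.007], [0.0, -1.0, -0.001], [0.007, 0.001, -1.0]]
ft_force: [0.0, 2.9, 14.3]
gripper_width: 0.143
grasp_force: 6.9
t: 14.78
tcp_pos: [0.4458, -0.1247, 0.119]
eef_rot: [[1.0, -0.0, -0.001], [-0.0, -1.0, 0.0], [-0.001, -0.0, -1.0]]
ft_force: [-0.5, -1.2, -0.6]
gripper_width: -0.002
grasp_force: 0.0
t: 14.9
tcp_pos: [0.4456, -0.1247, 0.1186]
eef_rot: [[1.0, -0.0, -0.002], [-0.0, -1.0, 0.001], [-0.002, -0.001, -1.0]]
ft_force: [0.2, 0.2, 0.1]
gripper_width: 0.001
grasp_force: 0.0
t: 15.02
tcp_pos: [0.4459, -0.1247, 0.1189]
eef_rot: [[1.0, -0.0, -0.001], [-0.0, -1.0, 0.001], [-0.001, -0.001, -1.0]]
ft_force: [0.4, 0.1, 0.5]
gripper_width: 0.0
grasp_force: 0.0
```

```bash
python3 - <<'E'
from h import *
cam('wrist');a=snap('wrist','w3.png');b=snap('scene','s3.png')
E
```

```text
(no output)
```

View pics/w3.png

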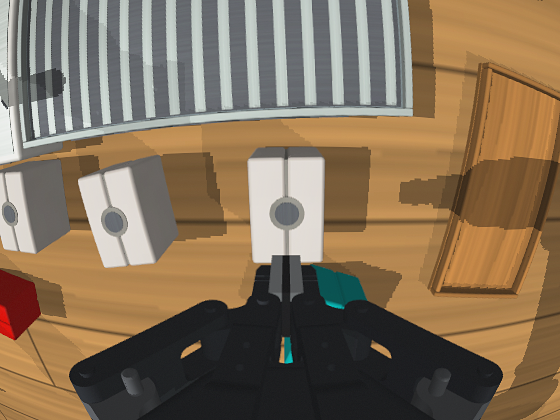

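```bash
python3 where.py E D
```

```text
E scene 0.61 [ 0.449 -0.124  0.115] 0.23 663
E side 0.73 [ 0.447 -0.128  0.258] 0.13 923
E wrist 0.73 [ 0.448 -0.125  0.002] 0.05 8350
D scene 0.56 [0.437 0.016 0.258] 0.24 649
D side 0.78 [0.439 0.016 0.225] 0.07 1223
D wrist 0.56 [0.44  0.018 0.154] 0.04 8217
15.425 [ 0.4463 -0.1248  0.1196]
```

```bash
python3 -c "
from h import *
s=r.read_state(); t=np.array(s['tcp_pos']); print(t, proj('wrist',np.array([t,t+[0,0,-.0],[.448,-.126,.068],[.46,-.126,.068],[.47,-.126,.068]])).round())
m=cam('wrist'); T=np.array(m['world_to_cam']); print(-T[:3,:3].T@T[:3,3],T[:3,:3].round(3))"
```

```text
[ 0.44632918 -0.12481336  0.11962475] [[286. 242.]
 [286. 242.]
 [288. 212.]
 [288. 197.]
 [288. 184.]]
[ 0.52226911 -0.12442939  0.2979156 ] [[-0.    -1.    -0.   ]
 [ 0.954  0.    -0.3  ]
 [ 0.3   -0.     0.954]]
```

```bash
python3 - <<'E'
from h import *
s=r.read_state(); t=np.array(s['tcp_pos']); print(t)
o=[]
for n in('scene','side'):
    im=optics.snapshot(n)[:,:,::-1].copy(); p=proj(n,t)[0]; print(n,p)
    x,y=p.astype(int); c=im[y-50:y+50,x-66:x+66].copy(); c=cv2.resize(c,None,fx=3,fy=4,interpolation=2); c=cv2.resize(im[y-50:y+50,x-66:x+66],(396,300),interpolation=2)
    for q in (t,t+[0,0,-.0518]): 
        u=(proj(n,q)[0]-[x-66,y-50])*3; cv2.circle(c,tuple(int(v) for v in u),3,(0,255,0),-1)
    o.append(c)
cv2.imwrite('pics/tip.png',np.hstack(o))
E
```

```text
[ 0.44632918 -0.12481336  0.11962475]
scene [261.94616121 165.74539352]
side [340.42269374 184.12105071]
```

View pics/tip.png

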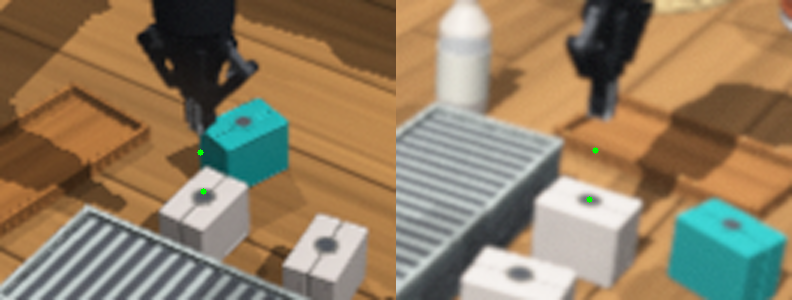

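```bash
python3 - <<'E'
from h import *
from scipy.optimize import least_squares
cam('wrist')
px={'scene':(261.7,160),'side':(343.7,174),'wrist':(286,265)}
for ns in(('scene','side'),('scene','side','wrist')):
    o=least_squares(lambda P: np.concatenate([proj(n,P)[0]-px[n] for n in ns]),[.446,-.125,.12]); print(ns,o.x.round(4),o.fun.round(1))
E
```

```text
('scene', 'side') [ 0.4442 -0.1279  0.1454] [-0.6 -1.9 -1.1  1.4]
('scene', 'side', 'wrist') [ 0.4447 -0.1247  0.1467] [ 0.2 -1.8 -1.7  1.3  0.2  0. ]
```

The picture shows the fingertips about 27 mm higher than the reported TCP (scene 262,160; side 344,174), so I'll aim about 28 mm lower.

```bash
python3 -m crank '[[[0,0,0],[0,0,0],-1],[[0,0,0],[0,0,0],-1],[[0,0,0],[0,0,0],-1],[[0,0,0],[0,0,0],-1],[[0,0,1],[0,0,0],-1],[[0,0,1],[0,0,0],-1],[[0,0,1],[0,0,0],-1],[[0,0,0],[0,0,0],-1]]' 70
python3 -m crank '[[[0,0,0.6],[0,0,0],-1],[[0,0,0.6],[0,0,0],-1],[[0,0,0.4],[0,0,0],-1],[[0,0,0],[0,0,0],-1]]'
python3 -m crank '[[[0,0,0],[0,0,0],1],[[0,0,0],[0,0,0],1],[[0,0,0],[0,0,0],1],[[0,0,0],[0,0,0],1],[[0,0,0],[0,0,0],1]]'
```

```text
t: 16.52
tcp_pos: [0.4447, -0.1244, 0.0431]
eef_rot: [[1.0, -0.0, -0.004], [-0.0, -1.0, 0.001], [-0.004, -0.001, -1.0]]
ft_force: [-0.6, 0.6, 0.6]
gripper_width: 1.0
grasp_force: 0.0
t: 17.02
tcp_pos: [0.4456, -0.1246, 0.0037]
eef_rot: [[1.0, -0.0, -0.002], [-0.0, -1.0, 0.001], [-0.002, -0.001, -1.0]]
ft_force: [0.1, -0.2, -0.5]
gripper_width: 1.0
grasp_force: 0.0
t: 17.65
tcp_pos: [0.4469, -0.1251, 0.0055]
eef_rot: [[1.0, -0.0, 0.001], [-0.0, -1.0, -0.001], [0.001, 0.001, -1.0]]
ft_force: [-1.7, 0.0, 6.0]
gripper_width: 0.641
grasp_force: 75.1
```

```bash
python3 -m crank '[[[0,0,-1],[0,0,0],1],[[0,0,-1],[0,0,0],1],[[0,0,-1],[0,0,0],1],[[0,0,-0.6],[0,0,0],1],[[0,0,0],[0,0,0],1],[[0,0,0],[0,0,0],1],[[0,0,0],[0,0,0],1]]'; python3 -m crank '[[[0,0,0],[0,0,0],1]]'|egrep 'ft|pos'; python3 -m crank '[[[0,0,0],[0,0,0],1]]'|egrep 'ft|wid'
```

```text
t: 18.52
tcp_pos: [0.4455, -0.1246, 0.0935]
eef_rot: [[1.0, -0.0, -0.002], [-0.0, -1.0, 0.001], [-0.002, -0.001, -1.0]]
ft_force: [-0.2, 0.5, -5.3]
gripper_width: 0.639
grasp_force: 76.9
tcp_pos: [0.4459, -0.1247, 0.0939]
ft_force: [-0.5, -0.3, -5.4]
ft_force: [-0.5, 0.2, -5.4]
gripper_width: 0.643
```

```bash
python3 -m crank '[[[1,0.27,0],[0,0,0],1],[[1,0.27,0],[0,0,0],1],[[1,0.27,0],[0,0,0],1],[[1,0.27,0],[0,0,0],1],[[1,0.27,0],[0,0,0],1],[[1,0.25,0],[0,0,0],1],[[0,0,0],[0,0,0],1],[[0,0,0.6],[0,0,0],1],[[0,0,0.3],[0,0,0],1],[[0,0,0.2],[0,0,0],1]]'
python3 -m crank '[[[0,0,0],[0,0,0],1]]'
```

```text
t: 20.02
tcp_pos: [0.5953, -0.1648, 0.0661]
eef_rot: [[1.0, -0.0, -0.002], [-0.0, -1.0, 0.0], [-0.002, -0.0, -1.0]]
ft_force: [-0.9, -0.3, -5.5]
gripper_width: 0.641
grasp_force: 76.8
t: 20.15
tcp_pos: [0.5958, -0.1648, 0.0667]
eef_rot: [[1.0, -0.0, -0.001], [-0.0, -1.0, 0.0], [-0.001, -0.0, -1.0]]
ft_force: [0.2, -0.8, -5.1]
gripper_width: 0.643
grasp_force: 77.0
```

```bash
python3 -m crank '[[[0,0,0.1],[0,0,0],1],[[0,0,0.08],[0,0,0],1],[[0,0,0],[0,0,0],-1],[[0,0,0],[0,0,0],-1],[[0,0,0],[0,0,0],-1],[[0,0,0],[0,0,0],-1],[[0,0,-1],[0,0,0],-1],[[0,0,-1],[0,0,0],-1],[[0,0,-1],[0,0,0],-1],[[0,0,-1],[0,0,0],-1]]'
python3 -m crank '[[[-0.785,-0.91,0],[0,0,0],-1],[[-0.785,-0.91,0],[0,0,0],-1],[[-0.785,-0.91,0],[0,0,0],-1],[[-0.785,-0.91,0],[0,0,0],-1],[[-0.785,-0.91,0],[0,0,0],-1],[[-0.785,-0.91,0],[0,0,0],-1],[[-0.785,-0.91,0],[0,0,0],-1],[[-0.785,-0.91,0],[0,0,0],-1],[[0,0,0],[0,0,0],-1]]'
python3 where.py D C B A
```

```text
t: 21.4
tcp_pos: [0.5963, -0.1648, 0.1634]
eef_rot: [[1.0, -0.0, -0.0], [-0.0, -1.0, 0.0], [-0.0, -0.0, -1.0]]
ft_force: [-0.1, -0.5, 1.3]
gripper_width: 1.005
grasp_force: 0.0
t: 22.52
tcp_pos: [0.4385, 0.0189, 0.163]
eef_rot: [[1.0, 0.003, 0.001], [0.003, -1.0, -0.0], [0.001, 0.0, -1.0]]
ft_force: [0.8, 0.6, -0.1]
gripper_width: 1.0
grasp_force: 0.0
D scene 0.94 [0.441 0.018 0.258] 0.26 631
D side 0.71 [0.438 0.018 0.15 ] 0.06 1247
D wrist 0.81 [0.441 0.018 0.153] 0.06 6103
C scene 0.76 [0.442 0.151 0.022] 0.38 601
C side 0.88 [0.445 0.15  0.001] 0.07 1490
C wrist 0.95 [ 0.447  0.151 -0.008] 0.05 6483
B scene 0.98 [0.439 0.288 0.05 ] 0.21 793
B side 0.97 [ 0.435  0.286 -0.23 ] 0.08 1823
B wrist 0.86 [0.435 0.288 0.001] 0.08 4909
A scene 0.57 [ 0.564  0.382 -0.066] 0.12 1083
A side 0.59 [ 0.563  0.382 -0.255] 0.07 1803
A wrist 0.55 [ 0.558  0.387 -0.035] 0.03 1714
22.825 [0.4397 0.0165 0.1625]
```

```bash
python3 -m crank '[[[0,0,1],[0,0,-0.5],-1],[[0,0,1],[0,0,-0.5],-1],[[0,0,1],[0,0,0],-1],[[0,0,1],[0,0,0],-1],[[0,0,1],[0,0,0],-1],[[0,0,1],[0,0,0],-1],[[0,0,0.4],[0,0,0],-1],[[0,0,0],[0,0,0],1],[[0,0,0],[0,0,0],1],[[0,0,0],[0,0,0],1]]' 70
python3 -m crank '[[[0,0,0],[0,0,0],1],[[0,0,0],[0,0,0],1],[[0,0,-1],[0,0,0],1],[[0,0,-1],[0,0,0.5],1],[[0,0,-1],[0,0,0.5],1],[[0,0,-0.6],[0,0,0],1],[[0,0,0],[0,0,0],1],[[0,0,0],[0,0,0],1],[[0,0,0],[0,0,0],1]]'; python3 -m crank '[[[0,0,0],[0,0,0],1]]'|egrep 'ft|pos'; python3 -m crank '[[[0,0,0],[0,0,0],1]]'|egrep 'ft|wid'
```

```text
t: 24.08
tcp_pos: [0.4403, 0.0171, 0.0037]
eef_rot: [[0.989, 0.149, 0.002], [0.149, -0.989, -0.0], [0.002, 0.0, -1.0]]
ft_force: [0.4, 0.3, 3.2]
gripper_width: 0.64
grasp_force: 74.8
t: 25.2
tcp_pos: [0.4385, 0.0171, 0.0916]
eef_rot: [[1.0, 0.0, -0.002], [0.0, -1.0, 0.0], [-0.002, -0.0, -1.0]]
ft_force: [0.1, -0.5, -2.3]
gripper_width: 0.645
grasp_force: 75.2
tcp_pos: [0.4389, 0.0172, 0.092]
ft_force: [-0.2, 0.2, -3.8]
ft_force: [-0.1, 0.2, -2.8]
gripper_width: 0.641
```

```bash
python3 -m crank '[[[0.18,0.97,0],[0,0,0],1],[[0.18,0.97,0],[0,0,0],1],[[0.18,0.97,0],[0,0,0],1],[[0.18,0.97,0],[0,0,0],1],[[0.18,0.97,0],[0,0,0],1],[[0.18,0.97,0],[0,0,0],1],[[0.18,0.97,0],[0,0,0],1],[[0.18,0.97,0],[0,0,0],1],[[0.18,0.97,0],[0,0,0],1],[[0.18,0.97,0],[0,0,0],1]]'
python3 -m crank '[[[0.18,0.97,0],[0,0,0],1],[[0.18,0.97,0],[0,0,0],1],[[0.18,0.97,0],[0,0,0],1],[[0.18,0.97,0],[0,0,0],1],[[0.18,0.97,0],[0,0,0],1],[[0.18,0.97,0],[0,0,0],1],[[0,0,1],[0,0,0],1],[[0,0,1],[0,0,0],1],[[0,0,0.9],[0,0,0],1],[[0,0,0.3],[0,0,0],1]]'
python3 -m crank '[[[0,0,0],[0,0,0],1]]'
```

```text
t: 26.7
tcp_pos: [0.4843, -0.2261, 0.0924]
eef_rot: [[1.0, -0.0, -0.0], [-0.0, -1.0, 0.0], [-0.0, -0.0, -1.0]]
ft_force: [-0.4, 0.2, -3.1]
gripper_width: 0.641
grasp_force: 75.2
t: 27.95
tcp_pos: [0.5101, -0.3701, 0.0105]
eef_rot: [[1.0, -0.0, -0.003], [-0.0, -1.0, 0.002], [-0.003, -0.002, -1.0]]
ft_force: [-0.2, 0.0, -2.8]
gripper_width: 0.641
grasp_force: 75.2
t: 28.08
tcp_pos: [0.5111, -0.3707, 0.0123]
eef_rot: [[1.0, -0.0, -0.001], [-0.0, -1.0, 0.001], [-0.001, -0.001, -1.0]]
ft_force: [0.2, -0.0, -2.1]
gripper_width: 0.647
grasp_force: 75.2
```

```bash
python3 -m crank '[[[0,0,0.1],[0,0,0],1],[[0,0,0.08],[0,0,0],1],[[0,0,0],[0,0,0],-1],[[0,0,0],[0,0,0],-1],[[0,0,0],[0,0,0],-1],[[0,0,0],[0,0,0],-1],[[0,0,-1],[0,0,0],-1],[[0,0,-1],[0,0,0],-1],[[0,0,-1],[0,0,0],-1],[[0,0,-1],[0,0,0],-1]]'
python3 -m crank '[[[0,0,-1],[0,0,0],-1],[[0,0,-1],[0,0,0],-1],[[-0.12,-0.99,0],[0,0,0],-1],[[-0.12,-0.99,0],[0,0,0],-1],[[-0.12,-0.99,0],[0,0,0],-1],[[-0.12,-0.99,0],[0,0,0],-1],[[-0.12,-0.99,0],[0,0,0],-1],[[-0.12,-0.99,0],[0,0,0],-1],[[-0.12,-0.99,0],[0,0,0],-1],[[-0.12,-0.99,0],[0,0,0],-1]]'|egrep 'tcp|wid'
python3 -m crank '[[[-0.12,-0.99,0],[0,0,0],-1],[[-0.12,-0.99,0],[0,0,0],-1],[[-0.12,-0.99,0],[0,0,0],-1],[[-0.12,-0.99,0],[0,0,0],-1],[[-0.12,-0.99,0],[0,0,0],-1],[[-0.12,-0.99,0],[0,0,0],-1],[[-0.12,-0.99,0],[0,0,0],-1],[[-0.12,-0.99,0],[0,0,0],-1],[[-0.12,-0.99,0],[0,0,0],-1],[[-0.12,-0.99,0],[0,0,0],-1]]'|egrep 'tcp|wid'
python3 -m crank '[[[-0.16,-0.99,0],[0,0,0],-1],[[-0.16,-0.99,0],[0,0,0],-1],[[-0.12,-0.99,0],[0,0,0],-1],[[0,0,0],[0,0,0],-1]]'|egrep 'tcp|wid'
python3 where.py C B A
```

```text
t: 29.32
tcp_pos: [0.5112, -0.3708, 0.1089]
eef_rot: [[1.0, -0.0, -0.0], [-0.0, -1.0, 0.0], [-0.0, -0.0, -1.0]]
ft_force: [-0.2, -0.9, 0.7]
gripper_width: 0.997
grasp_force: 0.0
tcp_pos: [0.4871, -0.172, 0.1582]
gripper_width: 1.001
tcp_pos: [0.4572, 0.0754, 0.1583]
gripper_width: 0.997
tcp_pos: [0.4458, 0.151, 0.1584]
gripper_width: 0.998
C scene 0.65 [0.444 0.151 0.061] 0.38 595
C side 0.58 [ 0.449  0.149 -0.091] 0.08 1477
B scene 0.59 [ 0.439  0.287 -0.072] 0.13 913
B side 0.56 [ 0.436  0.287 -0.173] 0.06 1875
B wrist 0.66 [ 0.435  0.286 -0.117] 0.06 6487
A scene 0.9 [ 0.565  0.384 -0.102] 0.07 1166
A side 0.7 [ 0.561  0.382 -0.221] 0.08 1808
A wrist 0.61 [ 0.56   0.384 -0.127] 0.05 5823
32.625 [0.4466 0.1479 0.1581]
```

```bash
python3 -m crank '[[[0,0,1],[0,0,0],-1],[[0,0,1],[0,0,0],-1],[[0,0,1],[0,0,0],-1],[[0,0,1],[0,0,0],-1],[[0,0,1],[0,0,0],-1],[[0,0,1],[0,0,0],-1],[[0,0,0.2],[0,0,0],-1],[[0,0,0],[0,0,0],1],[[0,0,0],[0,0,0],1],[[0,0,0],[0,0,0],1]]' 70
python3 -m crank '[[[0,0,0],[0,0,0],1],[[0,0,0],[0,0,0],1],[[0,0,-1],[0,0,0],1],[[0,0,-1],[0,0,0],1],[[0,0,-1],[0,0,0],1],[[0,0,-0.6],[0,0,0],1],[[0,0,0],[0,0,0],1],[[0,0,0],[0,0,0],1],[[0,0,0],[0,0,0],1]]'; python3 -m crank '[[[0,0,0],[0,0,0],1]]'|egrep 'ft|pos'; python3 -m crank '[[[0,0,0],[0,0,0],1]]'|egrep 'ft|wid'
```

```text
t: 33.88
tcp_pos: [0.4475, 0.1492, 0.0046]
eef_rot: [[1.0, -0.0, 0.003], [-0.0, -1.0, 0.0], [0.003, -0.0, -1.0]]
ft_force: [-1.2, -0.3, 6.2]
gripper_width: 0.644
grasp_force: 75.3
t: 35.0
tcp_pos: [0.4456, 0.1486, 0.0921]
eef_rot: [[1.0, -0.0, -0.002], [-0.0, -1.0, -0.0], [-0.002, 0.0, -1.0]]
ft_force: [-0.1, 0.4, -5.6]
gripper_width: 0.642
grasp_force: 76.3
tcp_pos: [0.4459, 0.1488, 0.0925]
ft_force: [-0.2, 0.1, -4.2]
ft_force: [-1.0, 0.2, -5.5]
gripper_width: 0.64
```

```bash
python3 -m crank '[[[0,0.94,0],[0,0,0],1],[[0,0.94,0],[0,0,0],1],[[0,0.94,0],[0,0,0],1],[[0,0.94,0],[0,0,0],1],[[0,0.94,0],[0,0,0],1],[[0,0.94,0],[0,0,0],1],[[0,0.94,0],[0,0,0],1],[[0,0.94,0],[0,0,0],1],[[0,0.92,0],[0,0,0],1]]'
python3 -m crank '[[[0.97,0,0],[0,0,0],1],[[0.97,0,0],[0,0,0],1],[[0.97,0,0],[0,0,0],1],[[0.97,0,0],[0,0,0],1],[[0.97,0,0],[0,0,0],1],[[0.97,0,0],[0,0,0],1],[[0,0,0.6],[0,0,0],1],[[0,0,0.4],[0,0,0],1],[[0,0,0.14],[0,0,0],1],[[0,0,0],[0,0,0],1]]'
python3 -m crank '[[[0,0,0],[0,0,0],1]]'
```

```text
t: 36.38
tcp_pos: [0.4463, -0.0628, 0.0931]
eef_rot: [[1.0, -0.0, 0.0], [-0.0, -1.0, 0.0], [0.0, -0.0, -1.0]]
ft_force: [-0.1, 0.3, -5.8]
gripper_width: 0.645
grasp_force: 76.3
t: 37.62
tcp_pos: [0.5908, -0.0621, 0.0648]
eef_rot: [[1.0, -0.0, -0.001], [-0.0, -1.0, -0.0], [-0.001, 0.0, -1.0]]
ft_force: [-1.3, 0.6, 0.2]
gripper_width: 0.641
grasp_force: 76.6
t: 37.75
tcp_pos: [0.5912, -0.0621, 0.0648]
eef_rot: [[1.0, -0.0, -0.0], [-0.0, -1.0, -0.0], [-0.0, 0.0, -1.0]]
ft_force: [-2.7, -0.3, 0.3]
gripper_width: 0.643
grasp_force: 76.6
```

```bash
python3 -m crank '[[[0,0,0],[0,0,0],-1],[[0,0,0],[0,0,0],-1],[[0,0,0],[0,0,0],-1],[[0,0,0],[0,0,0],-1],[[0,0,-1],[0,0,0],-1],[[0,0,-1],[0,0,0],-1],[[0,0,-1],[0,0,0],-1],[[0,0,-1],[0,0,0],-1],[[-0.9,-0.5,0],[0,0,0],-1],[[-0.9,-0.5,0],[0,0,0],-1]]'|egrep 'tcp|wid'
python3 -m crank '[[[-0.9,-1,0],[0,0,0],-1],[[-0.9,-1,0],[0,0,0],-1],[[-0.9,-1,0],[0,0,0],-1],[[-0.9,-1,0],[0,0,0],-1],[[-0.8,-1,0],[0,0,0],-1],[[0,-1,0],[0,0,0],-1],[[0,-1,0],[0,0,0],-1],[[0,-1,0],[0,0,0],-1],[[0,-1,0],[0,0,0],-1],[[0,-1,0],[0,0,0],-1]]'|egrep 'tcp|wid'
python3 -m crank '[[[0,-1,0],[0,0,0],-1],[[0,-1,0],[0,0,0],-1],[[0,-0.96,0],[0,0,0],-1],[[0,0,0],[0,0,0],-1]]'|egrep 'tcp|wid'
python3 where.py B A
```

```text
tcp_pos: [0.5466, -0.0368, 0.1649]
gripper_width: 0.997
tcp_pos: [0.4369, 0.2137, 0.1648]
gripper_width: 1.0
tcp_pos: [0.4361, 0.289, 0.1647]
gripper_width: 1.001
B side 0.56 [ 0.436  0.284 -0.206] 0.09 1806
B wrist 0.86 [ 0.435  0.285 -0.093] 0.06 6012
A scene 0.59 [ 0.565  0.382 -0.128] 0.08 1155
A side 0.76 [ 0.562  0.381 -0.193] 0.05 1875
A wrist 0.85 [ 0.56   0.383 -0.134] 0.04 6828
41.05 [0.4372 0.2859 0.1647]
```

```bash
python3 - <<'E'
from h import *
optics.snapshot('scene'); optics.snapshot('side')
for n in('scene','side'): print(n,[(round(d['score'],2),back(n,d['position'],.03)[0].round(3)) for d in look_for(n,'bowl')][:2])
E
python3 -m crank '[[[0,0,1],[0,0,0.3],-1],[[0,0,1],[0,0,0.37],-1],[[0,0,1],[0,0,0],-1],[[0,0,0],[0,0,0],-1]]' 70
```

```text
scene [(0.92, array([0.406, 0.394, 0.03 ])), (0.16, array([0.578, 0.111, 0.03 ]))]
side [(0.58, array([0.412, 0.393, 0.03 ])), (0.41, array([ 0.667, -0.308,  0.03 ]))]
t: 41.75
tcp_pos: [0.4357, 0.2859, 0.0881]
eef_rot: [[0.995, -0.1, -0.003], [-0.1, -0.995, -0.002], [-0.003, 0.002, -1.0]]
ft_force: [-0.4, 0.1, 0.1]
gripper_width: 1.0
grasp_force: 0.0
```

```bash
python3 -m crank '[[[0,0,1],[0,0,0],-1],[[0,0,1],[0,0,0],-1],[[0,0,1],[0,0,0],-1],[[0,0,0.4],[0,0,0],-1],[[0,0,0],[0,0,0],1],[[0,0,0],[0,0,0],1],[[0,0,0],[0,0,0],1],[[0,0,0],[0,0,0],1],[[0,0,0],[0,0,0],1]]' 70
python3 -m crank '[[[0,0,-1],[0,0,0],1],[[0,0,-1],[0,0,-0.3],1],[[0,0,-1],[0,0,-0.37],1],[[0,0,-0.6],[0,0,0],1],[[0,0,0],[0,0,0],1],[[0,0,0],[0,0,0],1],[[0,0,0],[0,0,0],1]]'; python3 -m crank '[[[0,0,0],[0,0,0],1]]'|egrep 'ft|pos'; python3 -m crank '[[[0,0,0],[0,0,0],1]]'|egrep 'ft|wid'
```

```text
t: 42.88
tcp_pos: [0.4379, 0.2876, 0.0062]
eef_rot: [[0.995, -0.101, 0.002], [-0.101, -0.995, 0.001], [0.002, -0.001, -1.0]]
ft_force: [-1.4, -0.4, 6.6]
gripper_width: 0.638
grasp_force: 76.4
t: 43.75
tcp_pos: [0.4362, 0.2865, 0.0936]
eef_rot: [[1.0, -0.0, -0.002], [-0.0, -1.0, -0.001], [-0.002, 0.001, -1.0]]
ft_force: [0.2, -0.7, -2.6]
gripper_width: 0.64
grasp_force: 75.3
tcp_pos: [0.4365, 0.2867, 0.094]
ft_force: [0.1, 0.4, -2.5]
ft_force: [-0.2, 0.1, -3.3]
gripper_width: 0.643
```

```bash
python3 -m crank '[[[0,0.99,0],[0,0,0],1],[[0,0.99,0],[0,0,0],1],[[0,0.99,0],[0,0,0],1],[[0,0.99,0],[0,0,0],1],[[0,0.99,0],[0,0,0],1],[[0,0.99,0],[0,0,0],1],[[0,0.99,0],[0,0,0],1],[[0,0.99,0],[0,0,0],1],[[0,0.99,0],[0,0,0],1],[[0,0.99,0],[0,0,0],1]]'|egrep 'tcp|wid'
python3 -m crank '[[[0,0.99,0],[0,0,0],1],[[0,0.99,0],[0,0,0],1],[[0,0.99,0],[0,0,0],1],[[0,0.99,0],[0,0,0],1],[[0,0.99,0],[0,0,0],1],[[0,0.99,0],[0,0,0],1],[[0,0.99,0],[0,0,0],1],[[0,0.99,0],[0,0,0],1],[[0,0.99,0],[0,0,0],1],[[0,0.99,0],[0,0,0],1]]'|egrep 'tcp|wid|ft'
python3 -m crank '[[[-0.22,0.97,0],[0,0,0],1],[[-0.22,0.97,0],[0,0,0],1],[[-0.24,0.97,0],[0,0,0],1],[[-0.24,0.97,0],[0,0,0],1],[[-0.24,0.97,0],[0,0,0],1],[[-0.24,0.97,0],[0,0,0],1],[[0,0,1],[0,0,0],1],[[0,0,1],[0,0,0],1],[[0,0,1],[0,0,0],1],[[0,0,0.24],[0,0,0],1]]'
python3 -m crank '[[[0,0,0],[0,0,0],1]]'
```

```text
tcp_pos: [0.4368, 0.0387, 0.0947]
gripper_width: 0.639
tcp_pos: [0.4368, -0.2088, 0.0946]
ft_force: [-0.2, -0.4, -3.1]
gripper_width: 0.642
t: 47.75
tcp_pos: [0.4003, -0.3524, 0.0122]
eef_rot: [[1.0, -0.0, -0.003], [-0.0, -1.0, 0.003], [-0.003, -0.003, -1.0]]
ft_force: [-17.1, 14.8, 38.2]
gripper_width: 0.642
grasp_force: 80.4
t: 47.88
tcp_pos: [0.4019, -0.3535, 0.0139]
eef_rot: [[1.0, -0.0, -0.0], [-0.0, -1.0, 0.0], [-0.0, -0.0, -1.0]]
ft_force: [-0.5, 0.1, -2.5]
gripper_width: 0.642
grasp_force: 75.3
```

```bash
python3 - <<'E'
from h import *
o=[]
P=(.456,-.363,-.147)
for n,c in(('scene',(205,170)),('side',(368,188))):
    im=optics.snapshot(n)[:,:,::-1].copy()
    x,y=c; k=im[y-50:y+50,x-66:x+66]; o.append(cv2.resize(k,(396,300),interpolation=2))
cv2.imwrite('pics/tr.png',np.hstack(o)); print(r.read_state()['ft_force'])
E
```

```text
[ 0.25686079  0.60785559 -2.70439085]
```

View pics/tr.png

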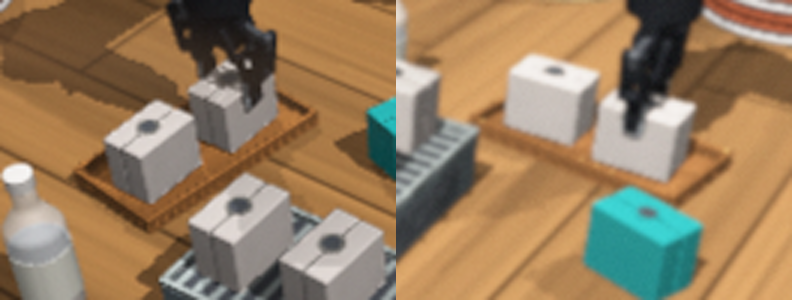

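```bash
python3 -m crank '[[[0,0,0.12],[0,0,0],1],[[0,0,0],[0,0,0],-1],[[0,0,0],[0,0,0],-1],[[0,0,0],[0,0,0],-1],[[0,0,0],[0,0,0],-1],[[0,0,-1],[0,0,0],-1],[[0,0,-1],[0,0,0],-1],[[0,0,-1],[0,0,0],-1],[[0,0,-1],[0,0,0],-1],[[0,0,-1],[0,0,0],-1]]'|egrep 'tcp|wid|ft'
python3 -m crank '[[[0,0,-1],[0,0,0],-1],[[0.21,-0.98,0],[0,0,0],-1],[[0.21,-0.98,0],[0,0,0],-1],[[0.21,-0.98,0],[0,0,0],-1],[[0.21,-0.98,0],[0,0,0],-1],[[0.21,-0.98,0],[0,0,0],-1],[[0.21,-0.98,0],[0,0,0],-1],[[0.21,-0.98,0],[0,0,0],-1],[[0.21,-0.98,0],[0,0,0],-1],[[0.21,-0.98,0],[0,0,0],-1]]'|egrep 'tcp|wid|ft'
python3 -m crank '[[[0.21,-0.98,0],[0,0,0],-1],[[0.21,-0.98,0],[0,0,0],-1],[[0.21,-0.98,0],[0,0,0],-1],[[0.21,-0.98,0],[0,0,0],-1],[[0.21,-0.98,0],[0,0,0],-1],[[0.21,-0.98,0],[0,0,0],-1],[[0.21,-0.98,0],[0,0,0],-1],[[0.21,-0.98,0],[0,0,0],-1],[[0.21,-0.98,0],[0,0,0],-1],[[0.21,-0.98,0],[0,0,0],-1]]'|egrep 'tcp|wid|ft'
python3 -m crank '[[[0.21,-0.98,0],[0,0,0],-1],[[0.21,-0.98,0],[0,0,0],-1],[[0.21,-0.98,0],[0,0,0],-1],[[0.21,-0.98,0],[0,0,0],-1],[[0.21,-0.98,0],[0,0,0],-1],[[0.21,-0.98,0],[0,0,0],-1],[[0.21,-0.98,0],[0,0,0],-1],[[0.21,-0.98,0],[0,0,0],-1],[[0.21,-0.98,0],[0,0,0],-1],[[0,0,0],[0,0,0],-1]]'|egrep 'tcp|wid|ft'
python3 where.py A
```

```text
tcp_pos: [0.4017, -0.3535, 0.1364]
ft_force: [0.8, -0.0, 0.1]
gripper_width: 0.997
tcp_pos: [0.4491, -0.1323, 0.1606]
ft_force: [0.9, 0.5, 0.2]
gripper_width: 1.002
tcp_pos: [0.5017, 0.1127, 0.1606]
ft_force: [-0.3, 0.2, 0.1]
gripper_width: 1.0
tcp_pos: [0.5479, 0.3346, 0.1601]
ft_force: [-0.2, -0.5, 0.4]
gripper_width: 1.001
A scene 0.64 [ 0.588  0.411 -0.005] 0.12 1099
A side 0.97 [ 0.583  0.409 -0.194] 0.06 1891
A wrist 0.93 [ 0.582  0.41  -0.079] 0.04 6672
53.275 [0.5492 0.3313 0.1608]
```

```bash
python3 -m crank '[[[0.34,-0.77,0],[0,0,0],-1],[[0.34,-0.77,0],[0,0,0],-1],[[0.34,-0.77,0],[0,0,0],-1],[[0.34,-0.77,0],[0,0,0],-1],[[0,0,1],[0,0,0.3],-1],[[0,0,1],[0,0,0.3],-1],[[0,0,1],[0,0,0],-1],[[0,0,0],[0,0,0],-1]]' 70
python3 where.py A
```

```text
t: 54.28
tcp_pos: [0.5821, 0.4075, 0.0834]
eef_rot: [[0.996, -0.091, -0.003], [-0.091, -0.996, -0.003], [-0.003, 0.003, -1.0]]
ft_force: [0.1, 0.2, -0.3]
gripper_width: 1.0
grasp_force: 0.0
A scene 0.65 [ 0.585  0.41  -0.061] 0.11 1126
A side 0.97 [ 0.583  0.409 -0.178] 0.07 1885
A wrist 0.57 [ 0.581  0.41  -0.115] 0.04 10860
54.575 [0.5835 0.4099 0.0872]
```

```bash
python3 -m crank '[[[0,0,1],[0,0,0],-1],[[0,0,1],[0,0,0],-1],[[0,0,1],[0,0,0],-1],[[0,0,0.28],[0,0,0],-1],[[0,0,0],[0,0,0],1],[[0,0,0],[0,0,0],1],[[0,0,0],[0,0,0],1],[[0,0,0],[0,0,0],1],[[0,0,0],[0,0,0],1]]' 70
python3 -m crank '[[[0,0,-1],[0,0,0],1],[[0,0,-1],[0,0,-0.3],1],[[0,0,-1],[0,0,-0.3],1],[[0,0,-0.6],[0,0,0],1],[[0,0,0],[0,0,0],1],[[0,0,0],[0,0,0],1],[[0,0,0],[0,0,0],1]]'; python3 -m crank '[[[0,0,0],[0,0,0],1]]'|egrep 'ft|pos'; python3 -m crank '[[[0,0,0],[0,0,0],1]]'|egrep 'ft|wid'
```

```text
t: 55.7
tcp_pos: [0.5839, 0.4101, 0.0057]
eef_rot: [[0.996, -0.09, 0.002], [-0.09, -0.996, 0.002], [0.002, -0.002, -1.0]]
ft_force: [-0.8, 0.1, 5.9]
gripper_width: 0.64
grasp_force: 77.3
t: 56.58
tcp_pos: [0.5823, 0.4089, 0.0921]
eef_rot: [[1.0, -0.0, -0.002], [-0.0, -1.0, -0.001], [-0.002, 0.001, -1.0]]
ft_force: [0.5, 1.0, -5.1]
gripper_width: 0.636
grasp_force: 76.2
tcp_pos: [0.5826, 0.4091, 0.0927]
ft_force: [-0.2, 0.2, -5.2]
ft_force: [-0.4, -0.4, -6.4]
gripper_width: 0.639
```

```bash
python3 -m crank '[[[-0.95,0.3,0],[0,0,0],1],[[-0.95,0.3,0],[0,0,0],1],[[-0.95,0.3,0],[0,0,0],1],[[-0.95,0.3,0],[0,0,0],1],[[-0.95,0.3,0],[0,0,0],1],[[-0.95,0.3,0],[0,0,0],1],[[0,1,0],[0,0,0],1],[[0,1,0],[0,0,0],1],[[0,1,0],[0,0,0],1],[[0,1,0],[0,0,0],1]]'|egrep 'tcp|wid|ft'
python3 -m crank '[[[0,1,0],[0,0,0],1],[[0,1,0],[0,0,0],1],[[0,1,0],[0,0,0],1],[[0,1,0],[0,0,0],1],[[0,1,0],[0,0,0],1],[[0,1,0],[0,0,0],1],[[0,1,0],[0,0,0],1],[[0,1,0],[0,0,0],1],[[0,1,0],[0,0,0],1],[[0,0,0],[0,0,0],1]]'|egrep 'tcp|wid|ft'
python3 -m crank '[[[0.98,0,0],[0,0,0],1],[[0.98,0,0],[0,0,0],1],[[0.98,0,0],[0,0,0],1],[[0.98,0,0],[0,0,0],1],[[0.98,0,0],[0,0,0],1],[[0.98,0,0],[0,0,0],1],[[0,0,0.6],[0,0,0],1],[[0,0,0.4],[0,0,0],1],[[0,0,0],[0,0,0],1]]'|egrep 'tcp|wid|ft'
```

```text
tcp_pos: [0.4404, 0.2638, 0.094]
ft_force: [0.4, -0.1, -6.3]
gripper_width: 0.644
tcp_pos: [0.4404, 0.0374, 0.0939]
ft_force: [0.3, -0.0, -5.5]
gripper_width: 0.643
tcp_pos: [0.5856, 0.0397, 0.0673]
ft_force: [-0.4, -0.7, -4.7]
gripper_width: 0.642
```

Lower the last millimetres, release, rise, and check all moulds.

```bash
python3 -m crank '[[[0,0,0.1],[0,0,0],1],[[0,0,0.06],[0,0,0],1],[[0,0,0],[0,0,0],-1],[[0,0,0],[0,0,0],-1],[[0,0,0],[0,0,0],-1],[[0,0,0],[0,0,0],-1],[[0,0,-1],[0,0,0],-1],[[0,0,-1],[0,0,0],-1],[[0,0,-1],[0,0,0],-1],[[0,0,-1],[0,0,0],-1]]'|egrep 'tcp|wid|ft'
python3 -m crank '[[[0,0,-1],[0,0,0],-1],[[0,0,-1],[0,0,0],-1],[[0,0,0],[0,0,0],-1]]'|egrep 'tcp|wid|ft'
python3 - <<'E'
from h import *
a=snap('scene','s5.png')
L=masks_of('scene','mould_a')
for d in L: print(round(d['score'],2),np.round(d['position']),[back('scene',d['position'],z)[0,:2].round(3) for z in(.04,.094)])
c=cv2.imread('pics/s5.png')[120:320,150:430]; cv2.imwrite('pics/s5c.png',cv2.resize(c,(784,560),interpolation=2))
cam('wrist'); snap('wrist','w5.png')
E
```

```text
tcp_pos: [0.5873, 0.0394, 0.1655]
ft_force: [-0.7, -0.0, 0.8]
gripper_width: 1.0
tcp_pos: [0.5885, 0.0397, 0.2168]
ft_force: [-0.1, -0.0, -0.8]
gripper_width: 0.996
0.88 [272. 167.] [array([ 0.358, -0.155]), array([ 0.411, -0.116])]
0.75 [246. 209.] [array([ 0.556, -0.107]), array([ 0.597, -0.071])]
0.74 [190. 170.] [array([ 0.516, -0.365]), array([ 0.56 , -0.313])]
0.74 [397. 214.] [array([0.332, 0.269]), array([0.387, 0.283])]
0.67 [281. 224.] [array([0.548, 0.013]), array([0.59 , 0.042])]
0.63 [219. 199.] [array([ 0.567, -0.2  ]), array([ 0.608, -0.158])]
0.57 [218. 156.] [array([ 0.406, -0.34 ]), array([ 0.456, -0.289])]
```

View pics/s5c.png

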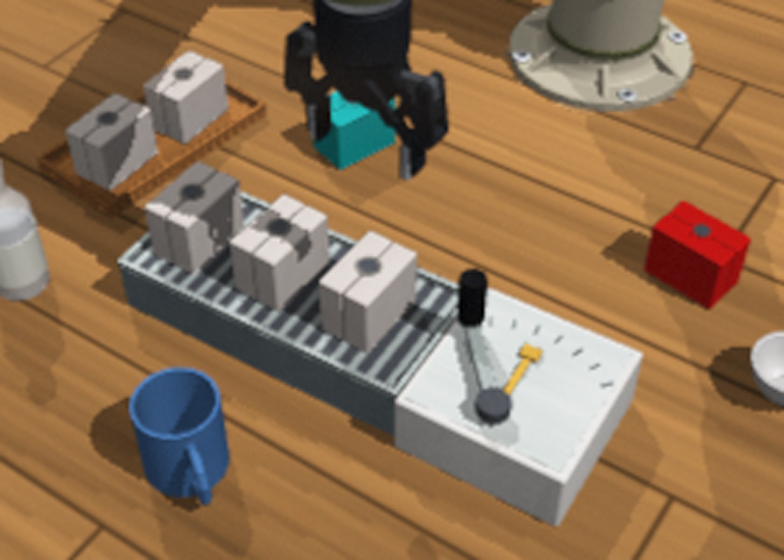

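```bash
python3 -m crank '[[[-0.245,-0.965,0],[0,0,0],-0.3],[[-0.245,-0.965,0],[0,0,0],-0.3],[[-0.245,-0.965,0],[0,0,0],-0.3],[[-0.245,-0.965,0],[0,0,0],-0.3],[[0,0,0],[0,0,0],-0.3],[[0,0,1],[0,0,0],-0.3],[[0,0,1],[0,0,0],-0.3],[[0,0,0],[0,0,0],-0.3]]' 40|egrep 'tcp|wid|ft'
python3 -m crank '[[[0,0,0.8],[0,0,0],-0.3],[[0,0,0.8],[0,0,0],-0.3],[[0,0,0.8],[0,0,0],-0.3],[[0,0,0.8],[0,0,0],-0.3],[[0,0,0.3],[0,0,0],-0.3],[[0,0,0],[0,0,0],-0.3]]' 40|egrep 'tcp|wid|ft'
python3 -m crank '[[[0,0,0],[0,0,0],1],[[0,0,0],[0,0,0],1],[[0,0,0],[0,0,0],1],[[0,0,0],[0,0,0],1],[[0,0,0],[0,0,0],1]]' 40|egrep 'tcp|wid|ft|gra'
```

```text
tcp_pos: [0.5615, 0.1339, 0.162]
ft_force: [0.0, 0.5, 0.3]
gripper_width: 0.649
tcp_pos: [0.5631, 0.1356, 0.0775]
ft_force: [-0.4, -0.2, 1.1]
gripper_width: 0.65
tcp_pos: [0.5635, 0.1369, 0.0784]
ft_force: [-1.4, 2.5, 6.5]
gripper_width: 0.297
grasp_force: 39.5
```

```bash
python3 -m crank '[[[-0.37,-0.47,0],[0,0,0],1],[[-0.3,-0.52,0],[0,0,0],1],[[-0.22,-0.56,0],[0,0,0],1],[[-0.13,-0.58,0],[0,0,0],1],[[-0.04,-0.6,0],[0,0,0],1],[[0.05,-0.6,0],[0,0,0],1],[[0.14,-0.58,0],[0,0,0],1],[[0.22,-0.56,0],[0,0,0],1],[[0.3,-0.52,0],[0,0,0],1],[[0.24,-0.32,0],[0,0,0],1]]'
python3 -m crank '[[[0,0,0],[0,0,0],1],[[0,0,0],[0,0,0],1],[[0,0,0],[0,0,0],1]]'
```

```text
t: 65.85
tcp_pos: [0.5584, 0.266, 0.0767]
eef_rot: [[1.0, -0.002, -0.005], [-0.002, -1.0, -0.005], [-0.005, 0.005, -1.0]]
ft_force: [-31.6, -31.1, 25.4]
gripper_width: 0.291
grasp_force: 44.6
t: 66.22
tcp_pos: [0.5581, 0.2656, 0.0769]
eef_rot: [[1.0, -0.002, -0.005], [-0.002, -1.0, -0.005], [-0.005, 0.005, -1.0]]
ft_force: [-11.7, -9.4, 9.7]
gripper_width: 0.291
grasp_force: 42.0
```

```bash
python3 -m crank '[[[-0.24,0.32,0],[0,0,0],1],[[-0.3,0.52,0],[0,0,0],1],[[-0.22,0.56,0],[0,0,0],1],[[-0.14,0.58,0],[0,0,0],1],[[-0.05,0.6,0],[0,0,0],1],[[0.01,0.36,0],[0,0,0],1],[[0,0,0],[0,0,0],1],[[0,0,0],[0,0,0],1]]'
python3 - <<'E'
from h import *
cam('wrist'); a=snap('wrist','w6.png')[:,:,::-1]; cv2.imwrite('pics/w6c.png',cv2.resize(a[60:300,120:440],(800,600),interpolation=2))
E
```

```text
t: 67.22
tcp_pos: [0.534, 0.1963, 0.0769]
eef_rot: [[1.0, 0.003, -0.003], [0.003, -1.0, 0.0], [-0.003, -0.0, -1.0]]
ft_force: [-8.9, 1.5, 3.7]
gripper_width: 0.297
grasp_force: 41.5
```

View pics/w6c.png

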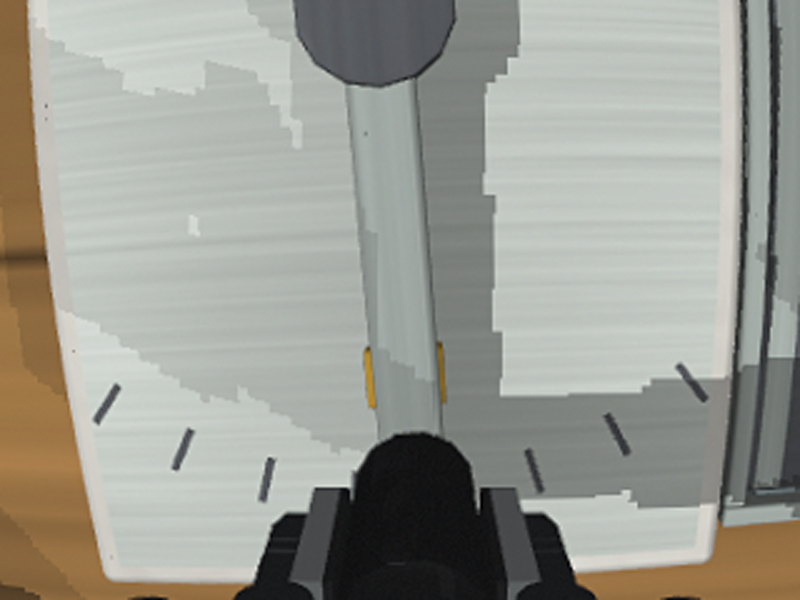

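The pointer's tab peeks out evenly on both sides of the lever arm (crop 369,377 and 441,372), so they are aligned. Next I release.

```bash
python3 -m crank '[[[0,0,0],[0,0,0],0.4],[[0,0,0],[0,0,0],0],[[0,0,0],[0,0,0],-0.2],[[0,0,0],[0,0,0],-0.2],[[0,0,-0.5],[0,0,0],-0.2],[[0,0,-1],[0,0,0],-0.2],[[0,0,-1],[0,0,0],-0.2],[[0,0,-1],[0,0,0],-0.2],[[0,0,-1],[0,0,0],-0.2],[[0,0,0],[0,0,0],-0.2]]'
python3 - <<'E'
from h import *
cam('wrist'); a=snap('wrist','w7.png')[:,:,::-1]; cv2.imwrite('pics/w7c.png',cv2.resize(a[40:280,100:420],(800,600),interpolation=2))
E
```

```text
t: 68.53
tcp_pos: [0.538, 0.1959, 0.1927]
eef_rot: [[1.0, -0.0, 0.005], [-0.0, -1.0, 0.002], [0.005, -0.002, -1.0]]
ft_force: [-0.2, -0.6, -0.4]
gripper_width: 0.597
grasp_force: 0.0
```

View pics/w7.png

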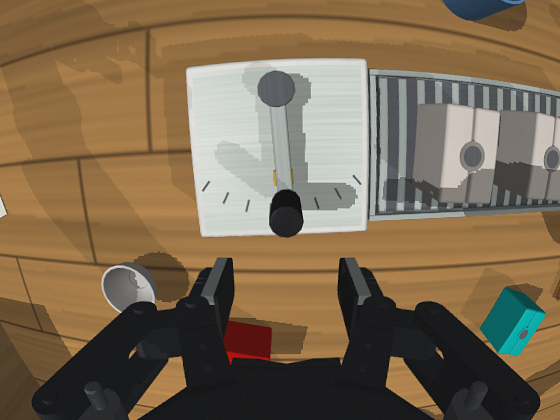

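```bash
python3 -c "
from rig import r
print(r.job_done())"
```

```text
the job is handed in; nothing more can be done
None
```

I handed the job in at about 69 s of the 210 s allowed; the hand-in returned no verdict. The three damp moulds stand on the grille, the two dry ones are in the tray, and the lever was shut, then swung fully open, then left in line with the brass pointer and released.

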